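# Change over the tray sealer and load it with small comb packs

### The arm

A 6-joint arm with a two-finger parallel gripper is mounted at the origin on the work surface. World frame = base frame: x ahead of the robot, y to its left, z up, the work surface at z = 0. Lengths are in m, angles in degrees, forces in N, time in s.
With the tool pointing down it reaches from about 0.4 to 0.825 m from the base axis. Payload 7 kg.
Tool frame: the origin (TCP) lies midway between the tips of the shut fingers; the grasp point (between the pads) lies 19 mm behind it; x points along the fingers, z is the direction in which the jaws open and shut, and the axes are right-handed (so a half turn about x gives the same grasp; the last joint's range is limited). The gripper opens to 88 mm and grips with 3 to 60 N. Pads are 19 mm wide; open, the fingers measure 130 mm over their backs; the gripper's body (78 mm by 193 mm) begins 47 mm behind the grasp point.
Start: joints at [83.715, 20.546, 0.682, 0, -70.136, -16.507], TCP at [0.261, 0.622, 0.227] pointing down, gripper open.
Joint ranges: [-176.03, 176.03], [-82.01, 121.73], [-58.28, 71.71], [-173.87, 95.51], [-174.79, -0.11], [-173.66, 173.66]. Speed limits (degrees/s): [136.94, 136.94, 172.46, 180, 180, 180].

### API

Orientations are given as [roll, pitch, yaw] about the fixed x, y, z axes, in that order (R = Rz(yaw) Ry(pitch) Rx(roll)).
In Python, from plant import ctrl gives the robot as it stands. The module is installed in compiled form; this text tells all that it offers.
- The arm moves only by the tool servo_tool, never from a script. Its argument "deltas" is a list of rows, each a list of 3 entries, a list of its own where there are three numbers: the turn, a rotation vector about the tool's x, y, z in degrees, then the shift along the tool's x, y, z in cm, then the finger opening in cm, from 0 to 8.76. A call has 1 to 5 rows; each row is the pose to reach, as a shift and turn from the pose measured when the call began, along the tool's axes at that moment; what a row does not reach only later rows make up. A row lasts 1/10 s, in which the tool goes at most 50 mm and 8.59 degrees, less where a joint would pass 70% of its speed; a pose out of reach is approached as far as the arm can. A call with a gripper value outside its range is refused whole. The fingers move at their own pace and stop on an object; the grip force is fixed at half the most. Time passes only in rows, so rows that repeat a pose let the fingers close. It gives the time, the measured TCP pose, the force and the opening at its end, in the units of the state.
- ctrl.get_obs(): the state, without advancing time (a new reading comes with each control period).
- ctrl.snapshot(name): name is "side" or "top"; returns a dict with "image" (480x640x3 uint8, red, green, blue), "vertical_fov" (degrees; the focal length in pixels is half the picture's height over the tangent of half this angle, whatever the lens; pixels are square), "cx", "cy" (the principal point, pixels), "k1" (the pictures are not rectified: a ray, as slopes to the right and down, at radius r is drawn at 1 + k1 r^2 times it, then the intrinsics apply), "rvec" (rotation vector, rad) and "tvec" (3), from world to camera coordinates, as OpenCV has them. Camera axes: x right, y down, z forward; pixel columns grow to the right and rows downward; lengths in m; the calibration is good to about 2 mm. A picture is of the moment at which its call begins. There is no depth.
- ctrl.close_job(): hands the job in, once; it reports no verdict.
The state is a dict: "clock": time; "joint_pos": joint angles; "qvel": joint speeds; "tau": joint torques, N m; "tool_pos": TCP position; "orientation": TCP orientation; "force": force on the tool from outside, world axes, zero at the start; "moment": the same for the moment, N m; "opening": finger opening in m.
Only numpy, scipy, OpenCV 4.12 (cv2) and the standard library are available. Lean on these libraries where they do the work, as an engineer would, in place of code of your own. Each camera call takes 0.05 s, during which the arm holds its last target. There are 200 camera calls.

### The job

Set up the tray sealer for the small honeycomb packs: draw its insert plate out of the mouth of the bay from under the stack of big packs, leaving the stack standing in the bay, turn the plate so that its three holes match the three studs of the loading slide, and seat it fully home. Then stand every small pack that waits on the bench in a row on the plate, upright, square with it, centred across it and not overhanging its ends, push the slide fully home under the sealer's head, keep it there for three seconds to seal, and draw it fully out again with the packs still in place. Do not knock over the stack or disturb the jar or the empty trays.

Things in the scene. Friction and masses are not known exactly. Their poses are not given: they have to be found in the camera images.
- bay_mid (a point): Pack bay: a low fixed U frame of steel angle, 135 x 212 mm, 25 mm high. Point: on the bench in its middle, under the stack. x points from the open side (mouth) into the bay, so things are drawn out to -x. Two slippery round nylon stop posts (14 mm thick, 75 mm high) stand in the mouth at x -64, y +-83 mm, 150 mm clear between them; they hold back the big packs but let the plate pass.
- plate_mid (a point): Insert plate: flat aluminium, 205 x 60 x 14 mm, 0.4 kg, three 16 mm through holes. It starts flat on the bench under the stack, some 95 mm of it sticking out of the mouth between the posts. Point: its centre, half-way up; x along its length (from the end that sticks out to the end under the stack), y across, z up. Drawing it out takes 10 to 20 N.
- plate_hole (a point): The single hole of the plate, near the end that sticks out of the bay: point on its axis half-way up the plate, at x = -78 mm, y = 0 from the plate's centre. The other two holes are a pair at x = +78 mm, y = +-17 mm, near the end under the stack at first.
- big1_mid (a point): Big clear box of honeycomb, 110 x 190 x 42 mm, about 0.32 kg, the lowest of the stack. Point: its centre; x along its 110 mm side, z up. The stack stands on the plate in the bay, its 190 mm side across the mouth, close behind the two posts; it settles on to the bench when the plate leaves.
- big2_mid (a point): Big clear box of honeycomb, 110 x 190 x 42 mm, about 0.32 kg, the second of the stack. Point: its centre; x along its 110 mm side, z up. The stack stands on the plate in the bay, its 190 mm side across the mouth, close behind the two posts; it settles on to the bench when the plate leaves.
- big3_mid (a point): Big clear box of honeycomb, 110 x 190 x 42 mm, about 0.32 kg, the third and top of the stack, absent in some starts. Point: its centre; x along its 110 mm side, z up. The stack stands on the plate in the bay, its 190 mm side across the mouth, close behind the two posts; it settles on to the bench when the plate leaves.
- seat (a point): Where the centre of the plate (half-way up) lies when seated on the loading slide of the tray sealer, 45 mm above the bench; moves with the slide. x points along the slide to the sealer's head, z up. The plate's x must point opposite to this x (head to handle). The seated plate's top is 52 mm above the bench. The slide's deck (180 mm wide, 34 mm above the bench) has a white border about as high as that, 25 mm clear of the plate's sides, for the fingers.
- stud (a point): The single stud of the slide, which takes the plate's single hole: point on its axis at the height of the seat, at x = +78 mm, y = 0 from the seat. The pair of studs is at x = -78 mm, y = +-17 mm, nearer the handle. Studs are steel, 12 mm thick, 13 mm tall with tapered tips, each on a 22 mm wide collar 4 mm tall; tips are 51 mm above the bench.
- slide_handle (a point): Handle of the slide: a black upright bar 12 mm thick (along the slide), 80 mm wide (across), 24 mm high, on two short posts, its top 82 mm above the bench. Point: its centre, 190 mm from the seat, at the end away from the head; x as for the seat. It can be pinched from above across its 12 mm. The sealer's base under the slide is 190 mm wide and 18 mm high.
- slide (a joint): Travel of the loading slide along x in m: 0 fully out (loading place), 0.27 fully home, starts at 0 to 0.02; stays where it is left (about 3 N friction). The head is a tunnel with a clear roof, 112 mm high and 190 mm wide inside, 118 mm high outside (a beam and a box behind the mouth are up to 215 mm high); its mouth is 170 mm from the seat's place at travel 0.
- pack1_mid (a point): Small clear box of honeycomb waiting on the bench in front of the sealer, 54 x 62 x 32 mm, 0.11 kg; two or three of the three are present. Point: its centre; x along its 54 mm side, y along its 62 mm side, z up.
- pack2_mid (a point): Small clear box of honeycomb waiting on the bench in front of the sealer, 54 x 62 x 32 mm, 0.11 kg; two or three of the three are present. Point: its centre; x along its 54 mm side, y along its 62 mm side, z up.
- pack3_mid (a point): Small clear box of honeycomb waiting on the bench in front of the sealer, 54 x 62 x 32 mm, 0.11 kg; two or three of the three are present. Point: its centre; x along its 54 mm side, y along its 62 mm side, z up.
- jar_mid (a point): Closed jar, 68 mm thick, 85 mm tall; bystander. Point near its middle.
- empties_mid (a point): Nest of empty clear trays, 118 x 78 x 57 mm; bystander. Point near its middle.
Not all that is in view belongs to the job. What is shaped like the part that bears pack1_mid but purple or turquoise is not meant.

How it is judged:
By the outcome, as a careful person would: the job done as asked, in the order asked, and still so for the second after the job is handed in, with the robot touching nothing.
Of big3, pack1, pack2, pack3 only 3 to 4 are there at a start; the rules pass over those that are not, and their reading is None.
At some moment in a run one of pack1, pack2, pack3 may be knocked a few centimetres aside while the robot is not near it.
Once in a run the grip may slacken for a moment while it holds something.
It also fails if it takes over 210 s, if anything falls off the work surface, if the arm or the gripper's body presses on something with over 40 N, if the wrist force passes 120 N, or if a joint passes its speed limit or range.

## Working session

There is one attempt and no reset: what is moved stays moved. The work goes in short steps, Python scripts to look and compute and a tool call to move; the robot and the scene stay as the last step left them, time stands still between calls to the robot, and variables do not carry over. Pictures are saved under pics/ and viewed, on a budget of 14 in all, crops included, one or two more only if the job needs it, and the job is handed in when it is done.

Besides the shell and the picture viewer there is one more tool, called in YAML: its name, and indented under it one key for each argument. servo_tool: Moves the arm, as the interface text tells. Its arguments: {"type":"object","properties":{"deltas":{"type":"array","items":{"type":"array"}}},"required":["deltas"]}

```bash
mkdir -p pics; ls; cat > h.py <<'E'
import numpy as np, cv2
from plant import ctrl
from scipy.spatial.transform import Rotation as R
def snap(name,fn=None):
    s=ctrl.snapshot(name); im=s["image"]
    np.savez(f"pics/{name}.npz",**{k:v for k,v in s.items()})
    if fn: cv2.imwrite(f"pics/{fn}.png",im[:,:,::-1])
    return s
def load(name): return dict(np.load(f"pics/{name}.npz"))
def fK(s): return 240/np.tan(np.radians(float(s["vertical_fov"]))/2)
def proj(s,P):
    P=np.atleast_2d(P); Rm=cv2.Rodrigues(np.array(s["rvec"],float))[0]
    c=P@Rm.T+np.ravel(s["tvec"]); u=c[:,:2]/c[:,2:]
    r2=(u**2).sum(1,keepdims=True); u=u*(1+float(s["k1"])*r2)
    return u*fK(s)+[float(s["cx"]),float(s["cy"])]
def ray(s,px):
    u=(np.array(px,float)-[float(s["cx"]),float(s["cy"])])/fK(s); v=u.copy()
    for _ in range(50): v=u/(1+float(s["k1"])*(v@v))
    Rm=cv2.Rodrigues(np.array(s["rvec"],float))[0]
    o=-Rm.T@np.ravel(s["tvec"]); d=Rm.T@np.append(v,1); return o,d/np.linalg.norm(d)
def onz(s,px,z):
    o,d=ray(s,px); return o+d*(z-o[2])/d[2]
def tri(s1,p1,s2,p2):
    (a,d),(b,e)=ray(s1,p1),ray(s2,p2)
    t=np.linalg.lstsq(np.c_[d,-e],b-a,rcond=None)[0]
    A,B=a+t[0]*d,b+t[1]*e; return (A+B)/2,np.linalg.norm(A-B)
def tool():
    o=ctrl.get_obs(); return np.array(o["tool_pos"]),R.from_euler('xyz',o["orientation"],degrees=True),o
def goal(p=None,yaw=None):
    """print shift cm and turn deg in tool axes for TCP to p; tool down with tool z axis at world yaw"""
    t,r,o=tool()
    if p is not None: print("shift cm",np.round(r.inv().apply(np.array(p)-t)*100,2))
    if yaw is not None:
        for k in(0,180):
            y=np.radians(yaw+k); x=np.array([0,0,-1.]); z=np.array([np.cos(y),np.sin(y),0])
            g=R.from_matrix(np.c_[x,np.cross(z,x),z]); print("turn",np.round((r.inv()*g).as_rotvec(degrees=True),2))
E
python3 - <<'E'
from h import *
o=ctrl.get_obs(); print(o)
print(tool()[1].as_matrix().round(3))
for n in("side","top"):
    s=snap(n,n+"0"); o_,d=ray(s,(320,240)); print(n,s["vertical_fov"],s["cx"],s["cy"],s["k1"],o_,d)
E
```

```text
pics
{'clock': 0.0, 'joint_pos': array([ 8.37155311e+01,  2.05885733e+01,  6.32174247e-01, -1.97316528e-02,
       -7.01350795e+01, -1.65098601e+01]), 'qvel': array([-0.04429926, -0.08736234,  0.02782292, -0.00519662, -0.15511675,
        0.02133026]), 'tau': array([ 8.32399819e-04, -5.82725751e+01,  2.93051648e+01,  6.99758291e+00,
        6.78404438e-03, -1.48048230e-04]), 'tool_pos': array([0.2613157 , 0.6218234 , 0.22564406]), 'orientation': array([   5.04890854,   89.90665917, -107.75214012]), 'force': array([0.46623794, 0.69405609, 0.10227639]), 'moment': array([-0.02429208, -0.04605588,  0.02663954]), 'opening': 0.08775594144369762}
[[-0.     0.922 -0.388]
 [-0.002 -0.388 -0.922]
 [-1.     0.     0.002]]
side 53.907745247280715 317.5370490337719 241.7752519983074 0.031906154331856645 [-0.00425023 -0.4600245   0.80631428] [ 0.53208145  0.4669495  -0.70629137]
top 52.47137305965363 326.0264108956832 241.30605718081802 -0.12296334997850128 [0.31512376 0.0150939  1.39396582] [ 0.1536337   0.00725204 -0.98810126]
```

View pics/side0.png

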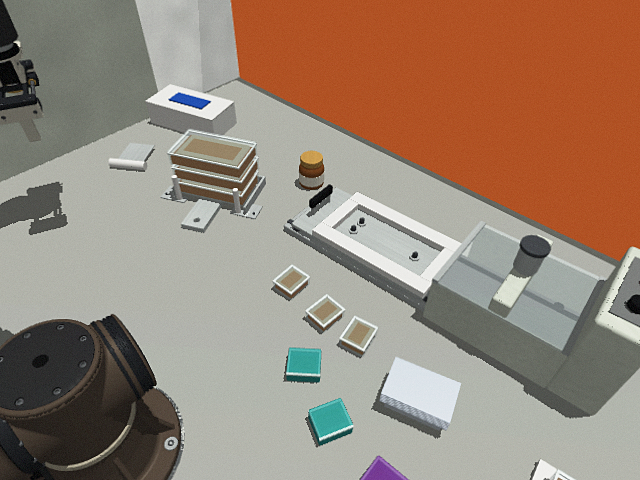

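View pics/top0.png

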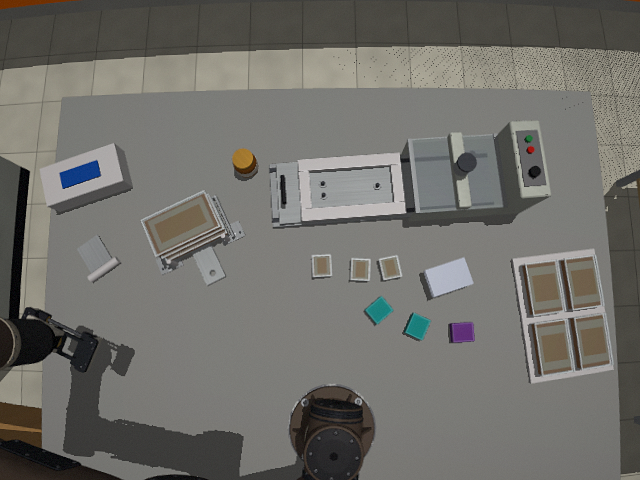

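```bash
cat >> h.py <<'E'
def crops(fn,items,k):
    out=[]
    for im,x,y,w,h in items:
        c=cv2.resize(im[y:y+h,x:x+w,::-1],None,fx=k,fy=k,interpolation=cv2.INTER_CUBIC).copy()
        for i in range(x-x%10+10,x+w,10): cv2.line(c,((i-x)*k,0),((i-x)*k,10 if i%50 else 25),(0,0,255),1)
        for i in range(y-y%10+10,y+h,10): cv2.line(c,(0,(i-y)*k),(10 if i%50 else 25,(i-y)*k),(0,0,255),1)
        out.append(c)
    cv2.imwrite(f"pics/{fn}.png",np.hstack(out))
E
python3 - <<'E'
from h import *
t=load("top")["image"];s=load("side")["image"]
crops("c1",[(t,140,185,110,110),(s,160,125,110,110)],3.6 and 3)
crops("c1",[(t,150,190,100,110),(s,165,130,100,110)],4)
crops("c2",[(t,265,145,150,140)],5)
crops("c3",[(s,270,180,190,180)],4)
E
```

```text
(no output)
```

View pics/c1.png

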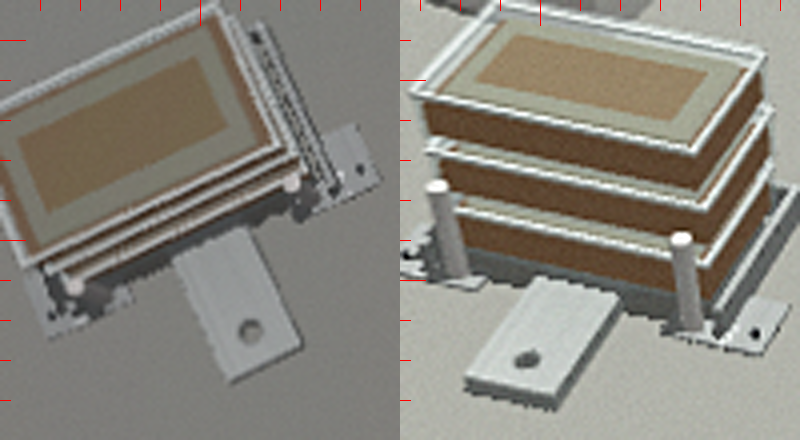

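View pics/c2.png

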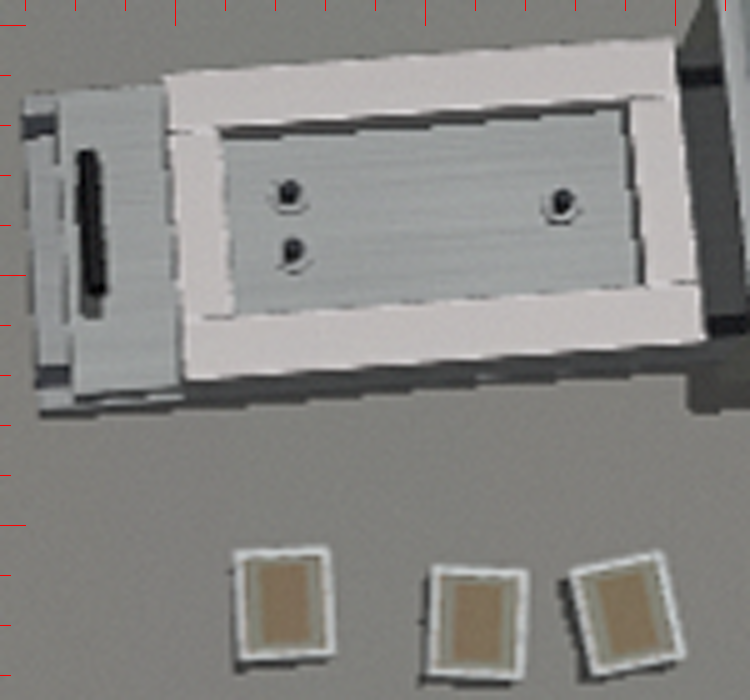

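View pics/c3.png

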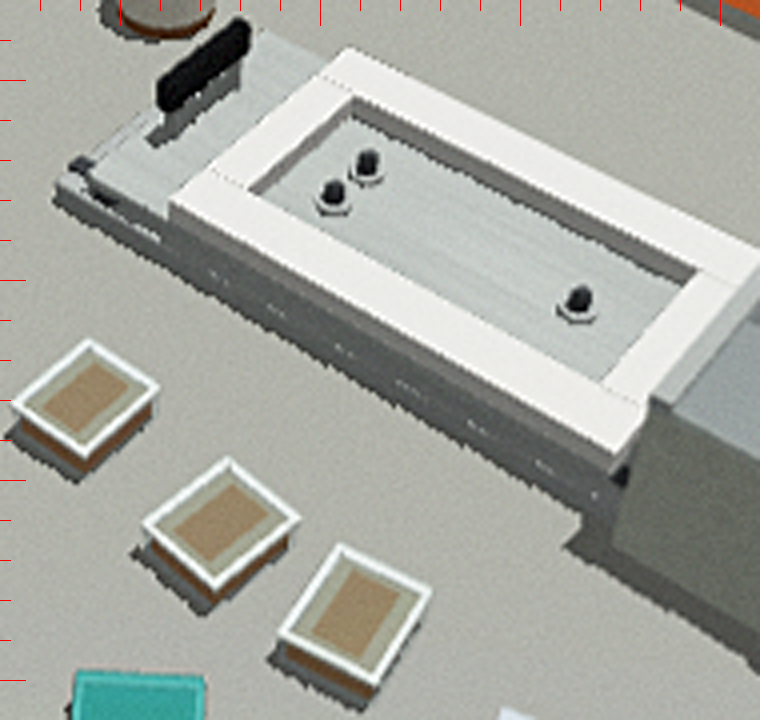

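```bash
cat > m.py <<'E'
from h import *
t,s=load("top"),load("side")
P={}
def m(n,a,b): 
    P[n],e=tri(t,a,s,b); print(n,P[n].round(4),"gap mm",round(e*1e3,1))
T=lambda u,v:(150+u/4,190+v/4); S=lambda u,v:(165+(u-400)/4,130+v/4)
m("hole",T(250,332),S(527,358)); m("cR",T(302,345),S(556,395)); m("cL",T(232,382),S(465,383))
m("bR",T(246,228),S(620,297)); m("bL",T(172,260),S(535,278)); m("postR",T(292,183),S(681,238)); m("postL",T(74,287),S(438,186))
T=lambda u,v:(265+u/5,145+v/5); S=lambda u,v:(270+u/4,180+v/4)
m("st_l",T(291,189),S(368,154)); m("st_r",T(294,247),S(334,184)); m("stud",T(564,200),S(581,290)); m("handle",T(92,222),S(203,57))
pt=[[(237,551),(327,547),(335,655),(240,661)],[(433,567),(527,570),(524,680),(427,677)],[(571,570),(662,552),(685,655),(592,676)]]
ps=[[(90,341),(159,388),(88,457),(12,405)],[(228,460),(300,517),(216,588),(144,524)],[(343,547),(431,594),(376,685),(280,633)]]
for i in range(3):
    c=np.array([tri(t,T(*a),s,S(*b))[0] for a,b in zip(pt[i],ps[i])])
    d=(c[1]-c[0]+c[2]-c[3])[:2]; e=(c[0]-c[3]+c[1]-c[2])[:2]
    ct=np.array([onz(t,T(*a),.032) for a in pt[i]]); cs=np.array([onz(s,S(*a),.032) for a in ps[i]])
    print("pack",i+1,c.mean(0).round(4),"len",(np.linalg.norm(d)/2).round(4),(np.linalg.norm(e)/2).round(4),"yaw",np.degrees(np.arctan2(d[1],d[0])).round(1),np.degrees(np.arctan2(-e[0],e[1])).round(1), "z.032:",ct.mean(0).round(4),cs.mean(0).round(4))
a=lambda p,q:np.degrees(np.arctan2(*(P[q]-P[p])[[1,0]])).round(2)
print("pair dir",a("st_r","st_l"),"axis",np.degrees(np.arctan2(*(P["stud"]-(P["st_l"]+P["st_r"])/2)[[1,0]])))
print("plate side dirs R,L",a("cR","bR"),a("cL","bL"),"front edge",a("cL","cR"),"posts",a("postL","postR"), np.linalg.norm(P["cL"]-P["cR"]))
print("plate mid-front->hole",(P["cL"]+P["cR"])/2,(P["postL"]+P["postR"])/2)
E
python3 m.py
```

```text
hole [0.4383 0.3339 0.0139] gap mm 0.8
cR [0.4295 0.2959 0.0131] gap mm 1.1
cL [0.4023 0.348  0.0085] gap mm 2.5
bR [0.514  0.338  0.0136] gap mm 0.3
bL [0.4904 0.3926 0.0126] gap mm 2.4
postR [0.5356 0.2927 0.0742] gap mm 0.9
postL [0.4657 0.444  0.073 ] gap mm 0.0
st_l [0.6879 0.0145 0.0507] gap mm 2.2
st_r [0.6541 0.0132 0.0502] gap mm 1.9
stud [ 0.6798 -0.1413  0.0513] gap mm 0.9
handle [0.6633 0.1255 0.0771] gap mm 1.8
pack 1 [0.4545 0.0207 0.0242] len 0.0524 0.0613 yaw -87.4 -87.4 z.032: [0.4539 0.0206 0.032 ] [0.4497 0.0161 0.032 ]
pack 2 [ 0.4416 -0.0881  0.0251] len 0.0534 0.0618 yaw -93.6 -93.3 z.032: [ 0.441  -0.0877  0.032 ] [ 0.4376 -0.0914  0.032 ]
pack 3 [ 0.4461 -0.1732  0.0238] len 0.0526 0.0605 yaw -79.8 -79.8 z.032: [ 0.4454 -0.1723  0.032 ] [ 0.4412 -0.1761  0.032 ]
pair dir 2.32 axis -86.75068147393011
plate side dirs R,L 26.47 26.83 front edge -62.49 posts -65.21 0.05896073907288521
plate mid-front->hole [0.41592422 0.32198028 0.01078621] [0.50068555 0.36834152 0.07359078]
```

```bash
python3 -c "
from h import *
goal([.447,.338,.226],116.9)"
```

```text
shift cm [1.000e-02 2.811e+01 1.898e+01]
turn [ 1.303e+02  3.000e-02 -1.000e-01]
turn [-4.97e+01  8.00e-02  3.00e-02]
```

servo_tool:
  deltas:
    - [[8,0,0],[0,4,2.7],8.76]
    - [[16,0,0],[0,8,5.4],8.76]
    - [[24,0,0],[0,12,8.1],8.76]
    - [[32,0,0],[0,16,10.8],8.76]
    - [[40,0,0],[0,20,13.5],8.76]

```text
clock: 0.6
tool_pos: [0.3939, 0.4181, 0.2257]
orientation: [41.7, 89.9, -111.4]
force: [2.1, -0.7, 0.4]
opening: 0.0873
```

servo_tool:
  deltas:
    - [[8.5,0,0],[0,2,0],8.76]
    - [[17,0,0],[0,4,-0.2],8.76]
    - [[25,0,0],[0,6,-0.5],8.76]
    - [[34,0,0],[0,8,-0.8],8.76]
    - [[42,0,0],[0,9.5,-1.2],8.76]

```text
clock: 1.1
tool_pos: [0.4479, 0.3375, 0.2256]
orientation: [77.2, 89.9, -118.3]
force: [0.0, 0.7, -0.4]
opening: 0.0878
```

servo_tool:
  deltas:
    - [[8.5,0,0],[0,0,0],8.76]
    - [[17,0,0],[0,0,0],8.76]
    - [[25,0,0],[0,0,0],8.76]
    - [[34,0,0],[0,0,0],8.76]
    - [[42,0,0],[0,0,0],8.76]

```text
clock: 1.6
tool_pos: [0.4477, 0.3373, 0.2252]
orientation: [115.3, 89.8, -122.5]
force: [0.1, -0.0, 0.7]
opening: 0.0876
```

```bash
python3 -c "
from h import *
print(tool())
goal([.447,.338,.05],116.9)"
```

```text
(array([0.44769015, 0.33726834, 0.2251875 ]), Rotation.from_matrix(array([[-0.00175216, -0.84664728, -0.53215159],
                            [-0.00275024, -0.53214631,  0.84664794],
                            [-0.99999468,  0.00294701, -0.00139608]])), {'clock': 1.6, 'joint_pos': array([ 5.70038739e+01,  9.97171590e+00, -1.39643971e+01,  1.76440461e-03,
       -6.62507198e+01, -1.14853725e+02]), 'qvel': array([ 4.99511024e-02, -5.98708320e-02, -2.11502676e-02, -5.72898322e-02,
       -2.04365114e-02, -8.32462338e+01]), 'tau': array([-3.34760884e-02, -4.26609743e+01,  2.84006864e+01,  6.72909111e+00,
       -9.39002191e-02,  2.39027202e+00]), 'tool_pos': array([0.44769015, 0.33726834, 0.2251875 ]), 'orientation': array([ 115.34826717,   89.81316018, -122.50087116]), 'force': array([ 0.13865978, -0.02308802,  0.71042743]), 'moment': array([ 0.09552128, -0.13640015,  0.03019961]), 'opening': 0.08761652098454042})
shift cm [17.52 -0.03  0.12]
turn [ 5.25 -0.09 -0.17]
turn [-1.7475e+02  2.5000e-01 -1.3000e-01]
```

servo_tool:
  deltas:
    - [[2.5,0,0],[3.5,0,0],8.76]
    - [[5.2,0,0],[7,0,0.1],8.76]
    - [[5.2,0,0],[10.5,0,0.1],8.76]
    - [[5.2,0,0],[14,0,0.1],8.76]
    - [[5.2,0,0],[17.5,0,0.1],8.76]

```text
clock: 2.1
tool_pos: [0.4466, 0.3374, 0.0488]
orientation: [119.3, 89.8, -123.8]
force: [-0.3, -0.1, -0.4]
opening: 0.0878
```

servo_tool:
  deltas:
    - [[0,0,0],[2,0,0],8.76]
    - [[0,0,0],[3.5,0,0],8.76]
    - [[0,0,0],[4,0,0],8.76]
    - [[0,0,0],[4,0,0],8.76]

```text
clock: 2.5
tool_pos: [0.4463, 0.3369, 0.0081]
orientation: [119.8, 89.7, -123.3]
force: [0.1, 0.1, 0.6]
opening: 0.088
```

```bash
python3 -c "
from h import *
goal([.447,.338,.003],116.9);print(tool()[2]['force'])"
```

```text
shift cm [ 0.51 -0.12  0.07]
turn [ 0.05 -0.14 -0.25]
turn [-179.95    0.39   -0.23]
[0.08367774 0.10936431 0.64862939]
```

servo_tool:
  deltas:
    - [[0,0,0],[0.5,0,0],8.0]
    - [[0,0,0],[0.5,0,0],7]
    - [[0,0,0],[0.5,0,0],6]
    - [[0,0,0],[0.5,0,0],4]
    - [[0,0,0],[0.5,0,0],4]

```text
clock: 3.0
tool_pos: [0.4463, 0.3373, 0.0037]
orientation: [116.6, 89.8, -126.4]
force: [-2.0, 2.1, 2.2]
opening: 0.0598
```

servo_tool:
  deltas:
    - [[0,0,0],[0,0,0],3]
    - [[0,0,0],[0,0,0],3]
    - [[0,0,0],[0,0,0],3]
    - [[0,0,0],[0,0,0],3]
    - [[0,0,0],[0,0,0],3]

```text
clock: 3.5
tool_pos: [0.4463, 0.3374, 0.0037]
orientation: [116.6, 89.8, -126.5]
force: [-0.3, 1.2, 0.5]
opening: 0.0596
```

```bash
python3 -c "
from h import *
t,r,o=tool();print(o['force'],o['moment'],r.as_matrix().round(3))"
```

```text
[-0.27440441  1.2199639   0.52069824] [0.46755169 0.21642009 0.02233581] [[-0.002 -0.891 -0.453]
 [-0.003 -0.453  0.891]
 [-1.     0.003 -0.002]]
```

servo_tool:
  deltas:
    - [[0,0,0],[0,0.4,0],3]
    - [[0,0,0],[0,0.8,0],3]
    - [[0,0,0],[0,1.2,0],3]
    - [[0,0,0],[0,1.6,0],3]
    - [[0,0,0],[0,2,0],3]

```text
clock: 4.0
tool_pos: [0.431, 0.3309, 0.0047]
orientation: [-82.2, 89.8, 34.8]
force: [9.6, 3.8, -5.7]
opening: 0.0597
```

servo_tool:
  deltas:
    - [[0,0,0],[0,0.5,0],3]
    - [[0,0,0],[0,1,0],3]
    - [[0,0,0],[0,1.5,0],3]
    - [[0,0,0],[0,2,0],3]
    - [[0,0,0],[0,2.5,0],3]

```text
clock: 4.5
tool_pos: [0.4107, 0.322, 0.0055]
orientation: [-74.0, 89.5, 43.1]
force: [8.4, 3.8, -4.4]
opening: 0.0598
```

servo_tool:
  deltas:
    - [[0,0,0],[0,0.5,0],3]
    - [[0,0,0],[0,1,0],3]
    - [[0,0,0],[0,1.5,0],3]
    - [[0,0,0],[0,2,0],3]
    - [[0,0,0],[0,2.5,0],3]

```text
clock: 5.0
tool_pos: [0.39, 0.3125, 0.0061]
orientation: [-71.7, 89.3, 45.4]
force: [1.3, 0.6, -4.4]
opening: 0.0596
```

```bash
python3 -c "
from h import *
snap('side');snap('top')
s,t=load('side'),load('top');crops('c4',[(t['image'],130,190,100,120),(s['image'],145,130,100,120)],4);goal([.447,.338,.003],117)"
```

```text
shift cm [ 0.29 -6.49 -0.21]
turn [0.1  0.14 0.46]
turn [-179.9    -0.73    0.21]
```

View pics/c4.png

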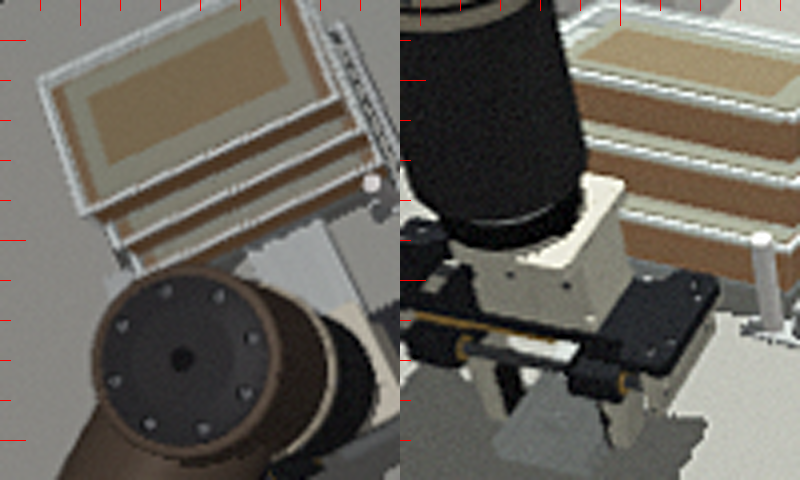

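servo_tool:
  deltas:
    - [[0,0,0],[0,0.5,0],3]
    - [[0,0,0],[0,1,0],3]
    - [[0,0,0],[0,1.5,0],3]
    - [[0,0,0],[0,2,0],3]
    - [[0,0,0],[0,2.5,0],3]

```text
clock: 5.6
tool_pos: [0.3656, 0.2987, 0.0052]
orientation: [-74.1, 89.5, 43.0]
force: [1.8, 1.6, -2.2]
opening: 0.0596
```

servo_tool:
  deltas:
    - [[0,0,0],[0,0.5,0],3]
    - [[0,0,0],[0,1,0],3]
    - [[0,0,0],[0,1.5,0],3]
    - [[0,0,0],[0,2,0],3]
    - [[0,0,0],[0,2.5,0],3]

```text
clock: 6.1
tool_pos: [0.3428, 0.2868, 0.0049]
orientation: [-74.7, 89.5, 42.4]
force: [0.9, -0.5, -2.5]
opening: 0.0592
```

servo_tool:
  deltas:
    - [[0,0,0],[0,0.5,0],3]
    - [[0,0,0],[0,1,0],3]
    - [[0,0,0],[0,1.5,0],3]
    - [[0,0,0],[0,1.8,0],3]
    - [[0,0,0],[0,1.8,0],3]

```text
clock: 6.6
tool_pos: [0.3262, 0.2781, 0.0047]
orientation: [-76.1, 89.6, 41.0]
force: [-1.4, -0.1, -1.4]
opening: 0.0594
```

```bash
python3 -c "
from h import *
snap('side');snap('top')
s,t=load('side'),load('top');crops('c5',[(t['image'],130,190,100,120),(s['image'],145,130,100,120)],4);goal([.447,.338,.003],117)
print(ctrl.get_obs()['joint_pos'])"
```

```text
shift cm [  0.26 -13.45  -0.17]
turn [0.1  0.09 0.39]
turn [-1.799e+02 -6.200e-01  1.500e-01]
[  67.18269609   14.0354014   -45.69017196    0.36509258  -29.91365374
 -130.4013719 ]
```

View pics/c5.png

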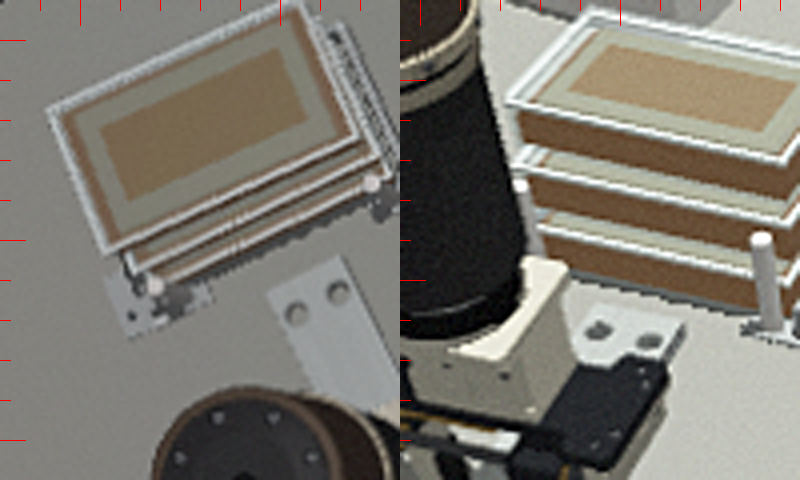

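```bash
python3 -c "
from h import *
s,t=load('side'),load('top')
a,e=tri(t,(204.25,268.5),s,(194.5,212.5));b,f=tri(t,(214.5,263.25),s,(207.5,215.25));print(a,e,b,f,np.linalg.norm(a-b))
m=(a+b)/2;p,r,o=tool();y=r.as_matrix()[:,1];print(np.degrees(np.arctan2(-y[1],-y[0])),np.degrees(np.arctan2(*(m-p)[[1,0]])),np.linalg.norm((m-p)[:2]))
c=m+.078*y*[1,1,0];print(c);goal(c)"
```

```text
[0.45095321 0.35837948 0.01402607] 0.0021009340900136775 [0.46672135 0.32873177 0.01251125] 0.00014931509301070172 0.03361421740062419
27.096884793639962 26.258665389893878 0.14762859145462462
[0.38940039 0.30802773 0.01326866]
shift cm [-0.81 -6.97 -0.21]
```

servo_tool:
  deltas:
    - [[0,0,0],[0,0,0],5]
    - [[0,0,0],[0,0,0],7]
    - [[0,0,0],[0,0,0],8]
    - [[0,0,0],[0,0,0],8]
    - [[0,0,0],[0,0,0],8]

```text
clock: 7.2
tool_pos: [0.3265, 0.2783, 0.0047]
orientation: [-76.2, 89.6, 40.9]
force: [-0.1, -0.2, -0.3]
opening: 0.0792
```

servo_tool:
  deltas:
    - [[0,0,0],[0,-2.5,0],8]
    - [[0,0,0],[0,-5,0],8]
    - [[0,0,0],[0,-6.9,0],8]
    - [[0,0,0],[0,-6.9,0],8]
    - [[0,0,0],[0,-6.9,0],8]

```text
clock: 7.7
tool_pos: [0.3879, 0.3093, 0.0048]
orientation: [-77.3, 89.6, 39.8]
force: [-0.2, -1.1, -0.5]
opening: 0.0802
```

```bash
python3 -c "
from h import *
goal([.3885,.3082,.0038],117.1);print(tool()[2]['force'],tool()[0])"
```

```text
shift cm [ 0.1  -0.   -0.13]
turn [-0.06  0.08  0.36]
turn [ 1.7994e+02  5.7000e-01 -1.3000e-01]
[-0.21117854 -1.05249428 -0.46645971] [0.38787088 0.30932743 0.00484402]
```

servo_tool:
  deltas:
    - [[0,0,0.36],[0.1,0,0],8]
    - [[0,0,0.36],[0.1,0,0],7]
    - [[0,0,0.36],[0.1,0,0],6]
    - [[0,0,0.36],[0.1,0,0],4]
    - [[0,0,0.36],[0.1,0,0],3]

```text
clock: 8.2
tool_pos: [0.3877, 0.3093, 0.004]
orientation: [-2.7, 89.9, 114.3]
force: [-1.4, -0.2, 1.2]
opening: 0.0598
```

servo_tool:
  deltas:
    - [[0,0,0],[0,0,0],3]
    - [[0,0,0],[0,0,0],3]
    - [[0,0,0],[-0.5,0,0],3]
    - [[0,0,0],[-1.2,0,0],3]
    - [[0,0,0],[-2,0,0],3]

```text
clock: 8.7
tool_pos: [0.3875, 0.309, 0.0243]
orientation: [28.3, 89.9, 145.3]
force: [0.8, 0.3, -4.4]
opening: 0.0598
```

servo_tool:
  deltas:
    - [[0,0,0],[-2.5,0,0],3]
    - [[0,0,0],[-5,0,0],3]
    - [[0,0,0],[-7.5,0,0],3]
    - [[0,0,0],[-10,0,0],3]
    - [[0,0,0],[-10,0,0],3]

```text
clock: 9.2
tool_pos: [0.3889, 0.3107, 0.1284]
orientation: [-51.5, 89.6, 65.6]
force: [0.3, -0.7, -3.8]
opening: 0.0596
```

```bash
python3 -c "
from h import *
goal([.6754,-.064,.12],3.25);print(tool()[0])"
```

```text
shift cm [  0.68  -8.45 -46.4 ]
turn [ 1.1382e+02  4.7000e-01 -4.0000e-02]
turn [-6.618e+01  4.000e-02  4.200e-01]
[0.38891526 0.31067086 0.12835164]
```

servo_tool:
  deltas:
    - [[-6,0,0],[0,-0.7,-3.7],3]
    - [[-12,0,0],[0,-1.4,-7.4],3]
    - [[-18,0,0],[0,-2,-11.2],3]
    - [[-24,0,0],[0,-2.7,-14.9],3]
    - [[-30,0,0],[0,-3.4,-18.6],3]

```text
clock: 9.7
tool_pos: [0.504, 0.159, 0.1272]
orientation: [-75.5, 89.6, 71.8]
force: [0.3, 0.8, -3.1]
opening: 0.0597
```

servo_tool:
  deltas:
    - [[-6,0,0],[0,1.3,-3.6],3]
    - [[-12,0,0],[0,2.6,-7.2],3]
    - [[-18,0,0],[0,3.9,-10.8],3]
    - [[-24,0,0],[0,5.2,-14.4],3]
    - [[-30,0,0],[0,6.5,-18],3]

```text
clock: 10.2
tool_pos: [0.6204, 0.0055, 0.1256]
orientation: [-92.3, 89.6, 85.3]
force: [0.5, 0.9, -3.3]
opening: 0.0596
```

```bash
python3 -c "
from h import *
goal([.6754,-.064,.12],3.25);print(tool()[0])"
```

```text
shift cm [ 0.52  6.72 -5.79]
turn [1.743e+02 5.300e-01 5.000e-02]
turn [-5.7  -0.03  0.35]
[0.62044553 0.00553555 0.12559866]
```

servo_tool:
  deltas:
    - [[-2,0,0],[0,2.3,-2],3]
    - [[-4,0,0],[0.2,4.6,-4],3]
    - [[-5.7,0,0.3],[0.4,6.7,-5.8],3]
    - [[-5.7,0,0.3],[0.5,6.7,-5.8],3]
    - [[-5.7,0,0.3],[0.5,6.7,-5.8],3]

```text
clock: 10.7
tool_pos: [0.6746, -0.0644, 0.1185]
orientation: [-27.9, 89.9, 155.2]
force: [-0.3, 0.2, -4.2]
opening: 0.0599
```

```bash
python3 -c "
from h import *
goal([.6754,-.064,.12],3.25);print(tool()[0])
snap('side');snap('top')
s,t=load('side'),load('top');crops('c6',[(t['image'],290,150,110,90),(s['image'],330,170,110,130)],4) if 0 else crops('c6',[(t['image'],295,140,100,130),(s['image'],340,160,100,130)],4)"
```

```text
shift cm [-0.15 -0.04 -0.08]
turn [ 1.7988e+02  1.0000e-01 -1.9000e-01]
turn [-0.12  0.12  0.06]
[ 0.67458291 -0.06441439  0.11849006]
```

View pics/c6.png

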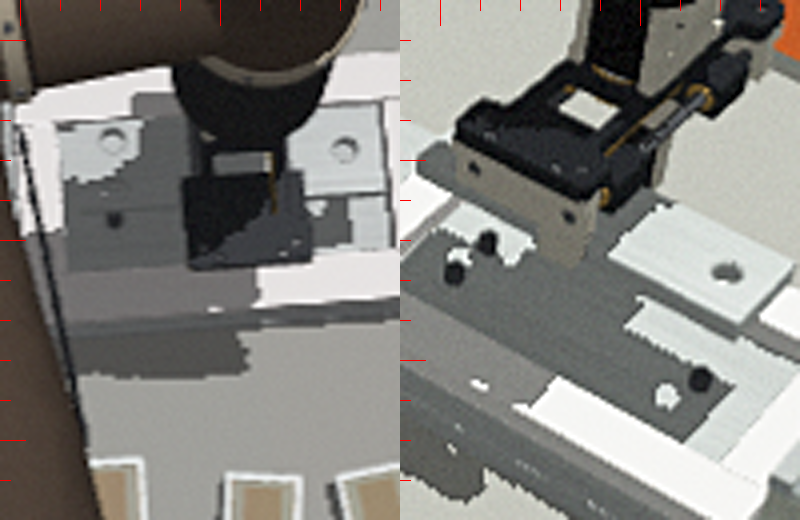

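```bash
python3 -c "
from h import *
s,t=load('side'),load('top')
h,e=tri(t,(381,177.5),s,(421.75,228));print(h,e,onz(t,(381,177.5),.1287),onz(s,(421.75,228),.1287))
q=onz(t,(323.75,175),.1287);print('pair far',q)
p,r,o=tool();M=r.as_matrix();print(p,M[:,1]); c=p+M[:,1]*.078;print('nominal hole',c,'nominal far pair',p-M[:,1]*.078+.017*np.array([.998,.057,0]))
stud=np.array([.6798,-.1413]);print(h[:2]-stud)
print('studs @0.051 top only',[onz(t,x,.051).round(4) for x in((323.2,182.8),(323.8,194.4),(377.8,185))],'side',[onz(s,x,.051).round(4) for x in((362,218.5),(353.5,226),(415.25,252.5))])
"
```

```text
[ 0.68061817 -0.14231006  0.12595319] 6.31097727513473e-05 [ 0.67984814 -0.14199356  0.1287    ] [ 0.67782543 -0.14357334  0.1287    ]
pair far [0.68867157 0.01206324 0.1287    ]
[ 0.67468733 -0.06342196  0.11954372] [ 0.05640114 -0.99840757 -0.00111518]
nominal hole [ 0.67908661 -0.14129775  0.11945673] nominal far pair [0.68725404 0.01542283 0.1196307 ]
[ 0.00081817 -0.00101006]
studs @0.051 top only [array([0.6886, 0.0138, 0.051 ]), array([0.6546, 0.0125, 0.051 ]), array([ 0.6802, -0.1417,  0.051 ])] side [array([0.6866, 0.015 , 0.051 ]), array([0.6526, 0.0132, 0.051 ]), array([ 0.6797, -0.1409,  0.051 ])]
```

```bash
python3 -c "
from h import *
goal([.6743,-.0631,.06],3.25)"
```

```text
shift cm [ 5.95 -0.03  0.03]
turn [ 1.7998e+02  1.0000e-01 -7.0000e-02]
turn [-0.02  0.04  0.06]
```

servo_tool:
  deltas:
    - [[0,0,0],[1.5,0,0],3]
    - [[0,0,0],[3,0,0],3]
    - [[0,0,0],[4.5,0,0],3]
    - [[0,0,0],[5.6,0,0],3]
    - [[0,0,0],[5.9,0,0],3]

```text
clock: 11.3
tool_pos: [0.6733, -0.0633, 0.058]
orientation: [-12.5, 89.7, 170.8]
force: [-0.2, -0.5, -3.6]
opening: 0.0597
```

```bash
python3 -c "
from h import *
goal([.6743,-.0631,.042],3.25);print(tool()[2]['force'])"
```

```text
shift cm [ 1.6  -0.01 -0.11]
turn [ 1.7998e+02  9.0000e-02 -3.9000e-01]
turn [-0.02  0.25  0.05]
[-0.2312514  -0.52800038 -3.61782994]
```

servo_tool:
  deltas:
    - [[0,0.25,0],[0,0,-0.1],3]
    - [[0,0.25,0],[0.3,0,-0.1],3]
    - [[0,0.25,0],[0.6,0,-0.1],3]
    - [[0,0.25,0],[0.9,0,-0.1],3]
    - [[0,0.25,0],[0.9,0,-0.1],3]

```text
clock: 11.8
tool_pos: [0.6744, -0.0633, 0.0489]
orientation: [-119.2, 89.9, 64.0]
force: [1.1, -0.8, -4.3]
opening: 0.0596
```

```bash
python3 -c "
from h import *
goal([.6743,-.0631,.042],3.25);print(tool()[2]['force'],tool()[2]['moment'])"
```

```text
shift cm [ 0.69 -0.02  0.01]
turn [1.7998e+02 9.0000e-02 5.0000e-02]
turn [-0.02 -0.03  0.05]
[ 1.05379587 -0.7671293  -4.30564922] [ 0.05758138 -0.19292876 -0.00446944]
```

servo_tool:
  deltas:
    - [[0,0,0],[0.2,0,0],3]
    - [[0,0,0],[0.4,0,0],3]
    - [[0,0,0],[0.6,0,0],3]
    - [[0,0,0],[0.75,0,0],3]
    - [[0,0,0],[0.75,0,0],3]

```text
clock: 12.3
tool_pos: [0.6745, -0.0633, 0.042]
orientation: [-135.8, 89.9, 47.5]
force: [-2.2, -0.0, 1.1]
opening: 0.0595
```

servo_tool:
  deltas:
    - [[0,0,0],[0.15,0,0],3]
    - [[0,0,0],[0.15,0,0],3]
    - [[0,0,0],[0,0,0],6.4]
    - [[0,0,0],[0,0,0],6.6]
    - [[0,0,0],[0,0,0],6.6]

```text
clock: 12.8
tool_pos: [0.6749, -0.0633, 0.0421]
orientation: [-151.6, 89.9, 31.7]
force: [-0.6, -1.0, -0.5]
opening: 0.0656
```

servo_tool:
  deltas:
    - [[0,0,0],[0,0,0],6.6]
    - [[0,0,0],[-2.5,0,0],6.6]
    - [[0,0,0],[-7,0,0],6.6]
    - [[0,0,0],[-11,0,0],6.6]
    - [[0,0,0],[-15,0,0],6.6]

```text
clock: 13.3
tool_pos: [0.6746, -0.0635, 0.1937]
orientation: [-155.4, 89.9, 27.9]
force: [1.8, 0.6, -0.1]
opening: 0.0656
```

servo_tool:
  deltas:
    - [[0,0,0],[0,5,0],8.4]
    - [[0,0,0],[0,10,0],8.4]
    - [[0,0,0],[0,15,0],8.4]
    - [[0,0,0],[0,20,0],8.4]
    - [[0,0,0],[0,20,0],8.4]

```text
clock: 13.8
tool_pos: [0.685, -0.2691, 0.1924]
orientation: [161.8, 90.0, -15.2]
force: [0.1, 0.7, -0.1]
opening: 0.0837
```

```bash
python3 -c "
from h import *
print(tool()[0])
snap('side');snap('top')
s,t=load('side'),load('top');crops('c7',[(t['image'],305,150,95,140),(s['image'],340,190,95,140)],4)"
```

```text
[ 0.68502639 -0.26912499  0.19241358]
```

View pics/c7.png

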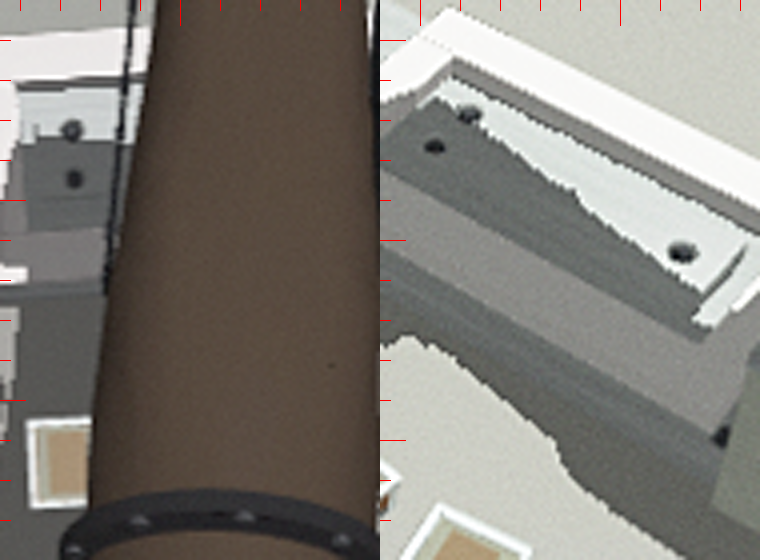

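servo_tool:
  deltas:
    - [[0,0,0],[-1,-4.5,1.5],7.6]
    - [[0,0,0],[-2,-9,3],7.6]
    - [[0,0,0],[-3,-13.5,4.5],7.6]
    - [[0,0,0],[-4,-18,6],7.6]
    - [[0,0,0],[-4,-22.5,7.5],7.6]

```text
clock: 14.4
tool_pos: [0.598, -0.0413, 0.2346]
orientation: [-161.6, 89.8, 21.6]
force: [0.3, 0.7, -1.0]
opening: 0.0761
```

servo_tool:
  deltas:
    - [[0,0,0],[0,-4.5,2.1],7.6]
    - [[0,0,0],[0,-9,4.2],7.6]
    - [[0,0,0],[0,-13.5,6.3],7.6]
    - [[0,0,0],[0,-18,8.4],7.6]
    - [[0,0,0],[0,-22.5,10.5],7.6]

```text
clock: 14.9
tool_pos: [0.4792, 0.179, 0.235]
orientation: [-155.1, 89.7, 28.2]
force: [0.8, 1.4, 0.0]
opening: 0.076
```

servo_tool:
  deltas:
    - [[0,0,0],[0,-4.5,1],7.6]
    - [[0,0,0],[0,-8,2],7.6]
    - [[0,0,0],[0,-8,3],7.6]
    - [[0,0,0],[0,-8,3],7.6]

```text
clock: 15.3
tool_pos: [0.4427, 0.2584, 0.2351]
orientation: [-150.7, 89.7, 32.9]
force: [0.0, -0.7, -0.3]
opening: 0.0759
```

```bash
python3 -c "
from h import *
print(tool()[0])
snap('side');snap('top')
s,t=load('side'),load('top');crops('c8',[(t['image'],300,165,115,125),(s['image'],275,205,145,150)],5) if 0 else 0
crops('c8',[(t['image'],305,165,100,130)],6)
a=t['image'][165:295,305:410,::-1];b=s['image'][205:355,275:435,::-1]
print(a.shape,b.shape)
A=cv2.resize(a,None,fx=4,fy=4,interpolation=2)[:600];B=cv2.resize(b,None,fx=2.35,fy=4,interpolation=2)
crops('c8',[(t['image'],300,170,110,120),(s['image'],275,225,90,120)],4)"
```

```text
[0.44273986 0.25842073 0.23511282]
(130, 105, 3) (150, 160, 3)
```

View pics/c8.png

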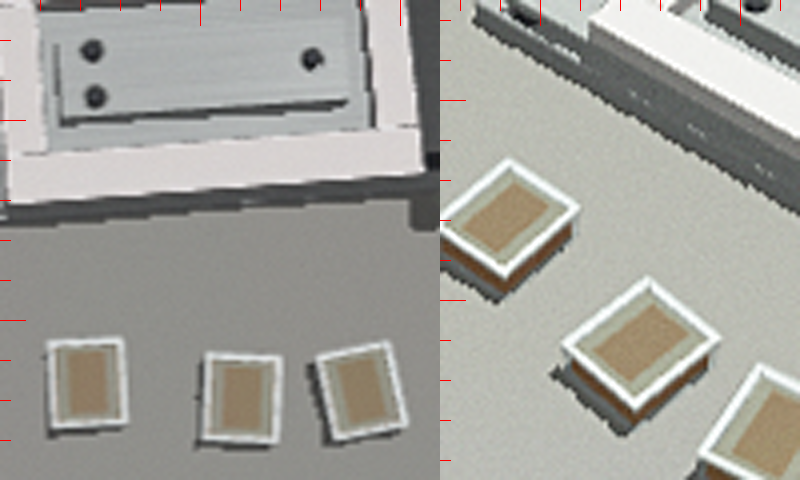

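```bash
cat >> h.py <<'E'
def packs(z=.028):
    s=snap("top"); im=s["image"].astype(int)
    m=((im.min(2)>165)).astype(np.uint8)
    x0,y0,x1,y1=295,235,415,305; m2=np.zeros_like(m); m2[y0:y1,x0:x1]=m[y0:y1,x0:x1]
    k=cv2.findContours(m2,cv2.RETR_EXTERNAL,cv2.CHAIN_APPROX_NONE)[0]
    for c in k:
        if cv2.contourArea(c)<200 or cv2.contourArea(c)>800: continue
        b=np.array([onz(s,p,z)[:2] for p in cv2.boxPoints(cv2.minAreaRect(c))])
        e=[b[1]-b[0],b[2]-b[1]]; e.sort(key=np.linalg.norm); L=e[1]*np.sign(e[1][0])
        print("pack",b.mean(0).round(4),"size",np.linalg.norm(e,axis=1).round(4),"jaw yaw",np.degrees(np.arctan2(L[1],L[0])).round(1))
E
python3 -c "
from h import *
packs();goal([.4457,-.1725,.15],190.2)"
```

```text
pack [ 0.4433 -0.0879] size [0.0538 0.0622] jaw yaw -1.5
pack [ 0.4478 -0.172 ] size [0.0548 0.0622] jaw yaw 9.3
pack [0.4563 0.0218] size [0.0537 0.0623] jaw yaw -0.9
shift cm [ 8.41 42.89  2.42]
turn [-6.88 -0.28  0.12]
turn [1.7312e+02 1.7000e-01 4.3000e-01]
```

servo_tool:
  deltas:
    - [[-1,0,0],[0,4.5,0.3],7.6]
    - [[-2,0,0],[1,9,0.6],7.6]
    - [[-3,0,0],[2,13.5,0.9],7.6]
    - [[-4,0,0],[3,18,1.1],7.6]
    - [[-5,0,0],[4,22.5,1.4],7.6]

```text
clock: 15.95
tool_pos: [0.4437, 0.0291, 0.1946]
orientation: [-160.9, 89.6, 27.4]
force: [1.5, -0.7, 0.5]
opening: 0.076
```

servo_tool:
  deltas:
    - [[-1,0,0],[1,4.5,2],7.6]
    - [[-1.8,0,0],[2,9,2],7.6]
    - [[-1.8,0,0],[3,13.5,2.5],7.6]
    - [[-1.8,0,0],[4,18,2.7],7.6]
    - [[-1.8,0,0],[4.4,20.4,2.8],7.6]

```text
clock: 16.45
tool_pos: [0.4447, -0.1804, 0.1491]
orientation: [-158.8, 89.7, 31.1]
force: [0.0, 0.6, -1.0]
opening: 0.0758
```

```bash
python3 -c "
from h import *
goal([.4465,-.1725,.005],190);print(tool()[0])"
```

```text
shift cm [14.42 -0.72 -0.24]
turn [-0.1  -0.29  0.11]
turn [1.799e+02 1.700e-01 4.500e-01]
[ 0.44472062 -0.18041777  0.14913315]
```

servo_tool:
  deltas:
    - [[0,-0.3,0.1],[3,-0.7,-0.2],7.6]
    - [[0,-0.3,0.1],[6,-0.7,-0.2],7.6]
    - [[0,-0.3,0.1],[9,-0.7,-0.2],7.6]
    - [[0,-0.3,0.1],[12,-0.7,-0.2],7.6]
    - [[0,-0.3,0.1],[13.5,-0.7,-0.2],7.6]

```text
clock: 16.95
tool_pos: [0.4445, -0.1739, 0.012]
orientation: [-13.6, 89.8, 176.1]
force: [-0.4, -0.2, 0.8]
opening: 0.0758
```

servo_tool:
  deltas:
    - [[0,0,0],[0.7,0,0],7.6]
    - [[0,0,0],[0.9,0,0],7]
    - [[0,0,0],[0.9,0,0],6]
    - [[0,0,0],[0.9,0,0],4]
    - [[0,0,0],[0.9,0,0],4]

```text
clock: 17.45
tool_pos: [0.4449, -0.1739, 0.0038]
orientation: [-19.5, 89.9, 170.3]
force: [0.2, 0.0, -1.0]
opening: 0.0619
```

servo_tool:
  deltas:
    - [[0,0,0],[0,0,0],4]
    - [[0,0,0],[0,0,0],4]
    - [[0,0,0],[-1,0,0],4]
    - [[0,0,0],[-3,0,0],4]
    - [[0,0,0],[-5,0,0],4]

```text
clock: 17.95
tool_pos: [0.4447, -0.1739, 0.0548]
orientation: [-13.9, 89.9, 175.9]
force: [-0.0, 0.0, -1.1]
opening: 0.0616
```

```bash
python3 -c "
from h import *
goal([.678,-.1232,.13],183.25);print(tool()[0])"
```

```text
shift cm [ -7.57  -1.04 -23.83]
turn [6.53 0.13 0.02]
turn [-1.7347e+02 -4.0000e-02  1.9000e-01]
[ 0.44473663 -0.17389069  0.05478229]
```

servo_tool:
  deltas:
    - [[0,0,0],[-3,0,0],4]
    - [[0,0,0],[-6,0,-2],4]
    - [[2,0,0],[-8,-0.3,-5],4]
    - [[4,0,0],[-8,-0.5,-9],4]
    - [[6,0,0],[-8,-0.7,-13],4]

```text
clock: 18.45
tool_pos: [0.5735, -0.1446, 0.1369]
orientation: [-157.2, 89.9, 26.5]
force: [-0.0, 0.1, -1.4]
opening: 0.0618
```

```bash
python3 -c "
from h import *
goal([.678,-.1232,.115],183.25);print(tool()[0])"
```

```text
shift cm [  2.19  -1.46 -10.57]
turn [ 0.44 -0.05  0.02]
turn [-1.7956e+02 -3.0000e-02 -7.0000e-02]
[ 0.57345594 -0.14456509  0.13685445]
```

servo_tool:
  deltas:
    - [[0.4,0,0],[0,-0.4,-3],4]
    - [[0.4,0,0],[0,-0.9,-6],4]
    - [[0.4,0,0],[0.5,-1.5,-9],4]
    - [[0.4,0,0],[1.5,-1.5,-10.6],4]
    - [[0.4,0,0],[2.2,-1.5,-10.6],4]

```text
clock: 18.95
tool_pos: [0.6797, -0.1223, 0.1143]
orientation: [-153.9, 90.0, 29.5]
force: [-0.6, -0.6, -2.0]
opening: 0.0618
```

```bash
python3 -c "
from h import *
goal([.678,-.1232,.056],183.25);print(tool()[0])"
```

```text
shift cm [5.83 0.09 0.18]
turn [ 0.08 -0.03  0.01]
turn [-1.7992e+02 -2.0000e-02 -5.0000e-02]
[ 0.67973541 -0.1222509   0.11431046]
```

servo_tool:
  deltas:
    - [[0,0,0],[1.5,0.1,0.2],4]
    - [[0,0,0],[3,0.1,0.2],4]
    - [[0,0,0],[4.3,0.1,0.2],4]
    - [[0,0,0],[5,0.1,0.2],4]
    - [[0,0,0],[5.3,0.1,0.2],4]

```text
clock: 19.45
tool_pos: [0.6772, -0.1234, 0.0604]
orientation: [-18.7, 90.0, 164.6]
force: [-0.3, 0.6, -0.7]
opening: 0.0619
```

```bash
python3 -c "
from h import *
goal([.678,-.1232,.056],183.25);print(tool()[0],tool()[2]['force'])"
```

```text
shift cm [ 0.44 -0.02 -0.08]
turn [0.08 0.05 0.02]
turn [-1.7992e+02 -2.0000e-02  7.0000e-02]
[ 0.67718836 -0.12343921  0.06042775] [-0.30363176  0.64170264 -0.66773983]
```

servo_tool:
  deltas:
    - [[0,0,0],[0.2,0,-0.1],4]
    - [[0,0,0],[0.4,0,-0.1],4]
    - [[0,0,0],[0.45,0,-0.1],4]
    - [[0,0,0],[0.45,0,-0.1],4]
    - [[0,0,0],[0.45,0,-0.1],4]

```text
clock: 19.95
tool_pos: [0.6784, -0.1234, 0.0563]
orientation: [-34.4, 90.0, 149.0]
force: [-0.8, 0.1, -1.4]
opening: 0.0619
```

servo_tool:
  deltas:
    - [[0,0,0],[0,0,0],6.3]
    - [[0,0,0],[0,0,0],6.8]
    - [[0,0,0],[0,0,0],7.4]
    - [[0,0,0],[-1,0,0],7.6]
    - [[0,0,0],[-3,0,0],7.6]

```text
clock: 20.45
tool_pos: [0.6773, -0.1234, 0.0855]
orientation: [-4.9, 89.8, 178.4]
force: [-0.1, 0.5, -0.6]
opening: 0.0759
```

```bash
python3 -c "
from h import *
goal([.4430,-.0885,.13],177);print(tool()[0])"
```

```text
shift cm [-4.37 -4.85 23.21]
turn [6.32 0.19 0.01]
turn [-1.7368e+02 -1.0000e-02  2.9000e-01]
[ 0.67734261 -0.1234332   0.08553772]
```

servo_tool:
  deltas:
    - [[0,0,0],[-3,0,0],7.6]
    - [[0,0,0],[-5,-1,4],7.6]
    - [[2,0,0],[-5,-2,8],7.6]
    - [[4,0,0],[-5,-3,12],7.6]
    - [[6,0,0],[-5,-4,16],7.6]

```text
clock: 20.95
tool_pos: [0.5142, -0.0926, 0.137]
orientation: [-3.6, 89.9, 173.6]
force: [0.2, 1.4, 0.3]
opening: 0.076
```

```bash
cat >> h.py <<'E'
def sidepacks(z=.028):
    s=snap("side"); im=s["image"].astype(int); m=(im.min(2)>200).astype(np.uint8)
    m2=np.zeros_like(m); m2[255:365,260:390]=m[255:365,260:390]
    for c in cv2.findContours(m2,cv2.RETR_EXTERNAL,cv2.CHAIN_APPROX_NONE)[0]:
        if 250<cv2.contourArea(c)<1200:
            g=np.array([onz(s,p,z)[:2] for p in c[:,0,:]]).astype(np.float32)
            (x,y),wh,_=cv2.minAreaRect(g); b=cv2.boxPoints(((x,y),wh,_))
            e=[b[1]-b[0],b[2]-b[1]]; e.sort(key=np.linalg.norm); L=e[1]*np.sign(e[1][0])
            print("sidepack",round(x,4),round(y,4),np.round(wh,4),"jaw yaw",np.degrees(np.arctan2(L[1],L[0])).round(1))
E
python3 -c "
from h import *
sidepacks();goal([.4430,-.0885,.13],177);print(tool()[0])"
```

```text
sidepack 0.4427 -0.0872 [0.0551 0.0681] jaw yaw -3.9
sidepack 0.4533 0.0222 [0.0647 0.0562] jaw yaw 2.8
sidepack 0.6265 -0.0813 [0.0405 0.0837] jaw yaw -86.6
shift cm [ 0.68 -0.04  6.44]
turn [0.   0.34 0.08]
turn [-1.7999e+02 -1.2000e-01  5.4000e-01]
[ 0.50728095 -0.09229551  0.13644608]
```

servo_tool:
  deltas:
    - [[0.3,0.3,0],[1,-0.1,4],7.6]
    - [[0.3,0.3,0],[4,-0.1,6.4],7.6]
    - [[0.3,0.3,0],[7,-0.1,6.4],7.6]
    - [[0.3,0.3,0],[10,-0.1,6.4],7.6]
    - [[0.3,0.3,0],[12,-0.1,6.4],7.6]

```text
clock: 21.5
tool_pos: [0.4426, -0.0877, 0.0163]
orientation: [-81.2, 89.9, 95.5]
force: [0.1, -0.2, -0.0]
opening: 0.076
```

```bash
python3 -c "
from h import *
goal([.4430,-.0878,.0045],176.7);print(tool()[0])"
```

```text
shift cm [ 1.18  0.01 -0.04]
turn [0.03 0.01 0.08]
turn [-1.7997e+02 -1.3000e-01  2.0000e-02]
[ 0.44259648 -0.08769593  0.01630955]
```

servo_tool:
  deltas:
    - [[0,0,0],[0.8,0,0],7.6]
    - [[0,0,0],[1.2,0,0],7]
    - [[0,0,0],[1.2,0,0],6]
    - [[0,0,0],[1.2,0,0],4]
    - [[0,0,0],[1.2,0,0],4]

```text
clock: 22.0
tool_pos: [0.4432, -0.0876, 0.0051]
orientation: [-125.7, 89.9, 51.0]
force: [-0.4, -0.3, -1.7]
opening: 0.0619
```

servo_tool:
  deltas:
    - [[0,0,0],[0,0,0],4]
    - [[0,0,0],[0,0,0],4]
    - [[0,0,0],[-1.5,0,0],4]
    - [[0,0,0],[-4,0,0],4]
    - [[0,0,0],[-7,0,0],4]

```text
clock: 22.5
tool_pos: [0.4422, -0.0879, 0.0753]
orientation: [-55.6, 89.9, 121.1]
force: [0.6, -0.0, -1.7]
opening: 0.0621
```

servo_tool:
  deltas:
    - [[0,0,0],[-3,0,0],4]
    - [[-2,0,0],[-5,0,-3],4]
    - [[-3,0,0],[-5,0,-7],4]
    - [[-5,0,0],[-5,0,-11],4]
    - [[-6.5,0,0],[-5,0,-15],4]

```text
clock: 23.0
tool_pos: [0.5935, -0.0966, 0.1257]
orientation: [-95.6, 89.9, 87.7]
force: [-0.1, 0.6, -0.8]
opening: 0.0618
```

```bash
python3 -c "
from h import *
goal([.6746,-.0633,.115],183.25);print(tool()[0])"
```

```text
shift cm [ 1.07 -2.86 -8.29]
turn [ 0.04 -0.01  0.1 ]
turn [-1.7996e+02 -1.5000e-01 -1.0000e-02]
[ 0.59348527 -0.09664706  0.12568716]
```

servo_tool:
  deltas:
    - [[0,0,0],[-0.5,-1,-3],4]
    - [[0,0,0],[-0.5,-2,-6],4]
    - [[0,0,0],[0,-2.9,-8.3],4]
    - [[0,0,0],[0.8,-2.9,-8.3],4]
    - [[0,0,0],[1,-2.9,-8.3],4]

```text
clock: 23.5
tool_pos: [0.6736, -0.0628, 0.1139]
orientation: [-32.6, 89.8, 150.7]
force: [-0.2, 0.2, -0.4]
opening: 0.0617
```

```bash
python3 -c "
from h import *
goal([.6746,-.0633,.0571],183.25);print(tool()[0])"
```

```text
shift cm [ 5.68  0.07 -0.11]
turn [0.04 0.17 0.11]
turn [-1.7996e+02 -1.7000e-01  2.6000e-01]
[ 0.67360779 -0.06277006  0.11385867]
```

servo_tool:
  deltas:
    - [[0,0,0],[1.5,0.1,-0.1],4]
    - [[0,0,0],[3,0.1,-0.1],4]
    - [[0,0,0],[4.3,0.1,-0.1],4]
    - [[0,0,0],[5,0.1,-0.1],4]
    - [[0,0,0],[5.3,0.1,-0.1],4]

```text
clock: 24.0
tool_pos: [0.6738, -0.0638, 0.0596]
orientation: [-20.1, 89.7, 163.2]
force: [-0.3, 0.3, 1.0]
opening: 0.062
```

```bash
python3 -c "
from h import *
goal([.6746,-.0633,.0571],183.25);print(tool()[0])"
```

```text
shift cm [ 0.25 -0.05 -0.09]
turn [0.03 0.26 0.1 ]
turn [-1.7997e+02 -1.5000e-01  4.1000e-01]
[ 0.67378884 -0.06381422  0.05960552]
```

servo_tool:
  deltas:
    - [[0,0.2,0.1],[0,0,-0.1],4]
    - [[0,0.2,0.1],[0.2,0,-0.1],4]
    - [[0,0.2,0.1],[0.27,0,-0.1],4]
    - [[0,0.2,0.1],[0.27,0,-0.1],4]
    - [[0,0.2,0.1],[0.27,0,-0.1],4]

```text
clock: 24.5
tool_pos: [0.6749, -0.0637, 0.0572]
orientation: [5.6, 90.0, -171.2]
force: [-0.4, -0.1, -0.1]
opening: 0.0617
```

servo_tool:
  deltas:
    - [[0,0,0],[0,0,0],6.3]
    - [[0,0,0],[0,0,0],6.8]
    - [[0,0,0],[0,0,0],7.4]
    - [[0,0,0],[-1,0,0],7.6]
    - [[0,0,0],[-3,0,0],7.6]

```text
clock: 25.0
tool_pos: [0.6739, -0.0638, 0.0864]
orientation: [3.0, 89.8, -173.8]
force: [-0.1, -0.2, 0.3]
opening: 0.0762
```

servo_tool:
  deltas:
    - [[0,0,0],[-3,0,0],7.6]
    - [[0,0,0],[-5,-1,4],7.6]
    - [[0,0,0],[-5,-3,8],7.6]
    - [[0.5,0,0],[-5,-5,12],7.6]
    - [[0.5,0,0],[-5,-7,16],7.6]

```text
clock: 25.5
tool_pos: [0.5091, -0.0028, 0.1379]
orientation: [-1.3, 89.9, -178.6]
force: [-0.1, 1.2, 0.4]
opening: 0.0759
```

```bash
python3 -c "
from h import *
sidepacks();goal([.4550,.0212,.12],182.4);print(tool()[0])"
```

```text
sidepack 0.4525 0.0215 [0.0629 0.0551] jaw yaw 2.2
sidepack 0.6265 -0.0804 [0.0405 0.0854] jaw yaw -86.6
shift cm [ 1.77 -2.55  4.64]
turn [0.28 0.33 0.07]
turn [-1.7972e+02 -1.2000e-01  5.1000e-01]
[ 0.50263832 -0.00208321  0.13742137]
```

Pack 1 is unmoved; hover and then descend.

servo_tool:
  deltas:
    - [[0.3,0.3,0],[1,-1.5,3],7.6]
    - [[0.3,0.3,0],[4,-2.5,4.8],7.6]
    - [[0.3,0.3,0],[7,-2.5,4.8],7.6]
    - [[0.3,0.3,0],[10,-2.5,4.8],7.6]
    - [[0.3,0.3,0],[12,-2.5,4.8],7.6]

```text
clock: 26.05
tool_pos: [0.4527, 0.0209, 0.0171]
orientation: [-82.9, 89.9, 99.5]
force: [-0.1, -0.5, 1.0]
opening: 0.076
```

```bash
python3 -c "
from h import *
goal([.4540,.0212,.0045],182.4);print(tool()[0])"
```

```text
shift cm [ 1.26 -0.02 -0.14]
turn [0.01 0.01 0.08]
turn [-1.7999e+02 -1.3000e-01  2.0000e-02]
[0.45265733 0.02092097 0.01712008]
```

servo_tool:
  deltas:
    - [[0,0,0],[0.8,0,-0.1],7.6]
    - [[0,0,0],[1.3,0,-0.1],7]
    - [[0,0,0],[1.3,0,-0.1],6]
    - [[0,0,0],[1.3,0,-0.1],4]
    - [[0,0,0],[1.3,0,-0.1],4]

```text
clock: 26.55
tool_pos: [0.4542, 0.0212, 0.0049]
orientation: [-120.6, 89.9, 61.8]
force: [0.1, -0.1, -0.5]
opening: 0.0617
```

servo_tool:
  deltas:
    - [[0,0,0],[0,0,0],4]
    - [[0,0,0],[0,0,0],4]
    - [[0,0,0],[-1.5,0,0],4]
    - [[0,0,0],[-4,0,0],4]
    - [[0,0,0],[-7,0,0],4]

```text
clock: 27.05
tool_pos: [0.4533, 0.0207, 0.0751]
orientation: [-53.4, 89.9, 129.0]
force: [1.3, 0.7, -1.2]
opening: 0.0618
```

servo_tool:
  deltas:
    - [[0,0,0],[-3,0,0],4]
    - [[-1,0,0],[-5,0,-3],4]
    - [[-1,0,0],[-5,0,-7],4]
    - [[-1,0,0],[-5,0.5,-11],4]
    - [[-1,0,0],[-5,1,-15],4]

```text
clock: 27.55
tool_pos: [0.6051, 0.0169, 0.1255]
orientation: [-89.2, 89.9, 94.2]
force: [-0.1, 0.5, -0.7]
opening: 0.0621
```

```bash
python3 -c "
from h import *
goal([.6714,-.0034,.115],183.25);print(tool()[0])"
```

```text
shift cm [ 1.05  2.42 -6.5 ]
turn [0.17 0.   0.09]
turn [-1.7983e+02 -1.5000e-01  0.0000e+00]
[0.60509239 0.01688042 0.12551692]
```

servo_tool:
  deltas:
    - [[0.2,0,0],[-0.5,1,-3],4]
    - [[0.2,0,0],[-0.5,2,-5],4]
    - [[0.2,0,0],[0,2.4,-6.5],4]
    - [[0.2,0,0],[0.8,2.4,-6.5],4]
    - [[0.2,0,0],[1,2.4,-6.5],4]

```text
clock: 28.05
tool_pos: [0.67, -0.0034, 0.1136]
orientation: [-28.3, 89.8, 154.9]
force: [-0.5, -0.7, -1.8]
opening: 0.0622
```

```bash
python3 -c "
from h import *
goal([.6714,-.0034,.0571],183.25);print(tool()[0])"
```

```text
shift cm [ 5.65  0.02 -0.16]
turn [-0.08  0.17  0.09]
turn [ 1.7992e+02  1.5000e-01 -2.7000e-01]
[ 0.6700122  -0.00340016  0.11362909]
```

servo_tool:
  deltas:
    - [[0,0,0],[1.5,0,-0.2],4]
    - [[0,0,0],[3,0,-0.2],4]
    - [[0,0,0],[4.3,0,-0.2],4]
    - [[0,0,0],[5,0,-0.2],4]
    - [[0,0,0],[5.3,0,-0.2],4]

```text
clock: 28.55
tool_pos: [0.6712, -0.0032, 0.0593]
orientation: [-15.2, 89.7, 168.0]
force: [-0.4, -0.3, -0.7]
opening: 0.0618
```

servo_tool:
  deltas:
    - [[0,0.2,0.1],[0,0,-0.1],4]
    - [[0,0.2,0.1],[0.2,0,-0.1],4]
    - [[0,0.2,0.1],[0.25,0,-0.1],4]
    - [[0,0.2,0.1],[0.25,0,-0.1],4]

```text
clock: 28.95
tool_pos: [0.6723, -0.0032, 0.0572]
orientation: [29.1, 90.0, -147.7]
force: [-0.0, -0.7, -0.2]
opening: 0.0618
```

```bash
python3 -c "
from h import *
goal([.6714,-.0034,.0571],183.25);print(tool()[0])"
```

```text
shift cm [0.01 0.02 0.09]
turn [-0.07  0.04 -0.02]
turn [ 1.7993e+02 -3.0000e-02 -6.0000e-02]
[ 0.67233651 -0.00315208  0.05715481]
```

servo_tool:
  deltas:
    - [[0,0,0],[0,0,0.1],4]
    - [[0,0,0],[0,0,0.1],4]
    - [[0,0,0],[0,0,0.1],6.3]
    - [[0,0,0],[0,0,0.1],6.8]
    - [[0,0,0],[0,0,0.1],7.4]

```text
clock: 29.45
tool_pos: [0.6715, -0.0031, 0.0573]
orientation: [48.7, 90.0, -128.1]
force: [-0.9, 0.2, 0.1]
opening: 0.0712
```

servo_tool:
  deltas:
    - [[0,0,0],[-1,0,0],7.6]
    - [[0,0,0],[-3,0,0],7.6]
    - [[0,0,0],[-6,0,0],7.6]
    - [[0,0,0],[-10,0,0],7.6]
    - [[0,0,0],[-12,-3,0],7.6]

```text
clock: 29.95
tool_pos: [0.6714, 0.0248, 0.1821]
orientation: [173.2, 89.7, -3.7]
force: [0.7, 0.2, 1.1]
opening: 0.0764
```

servo_tool:
  deltas:
    - [[8,0,0],[0,-3,0],6]
    - [[16,0,0],[0,-6,0],5]
    - [[24,0,0],[0,-9,0],4]
    - [[32,0,0],[0,-10,0],4]
    - [[40,0,0],[0,-10,0],4]

```text
clock: 30.45
tool_pos: [0.6661, 0.1266, 0.183]
orientation: [-142.5, 89.7, 0.4]
force: [-0.5, -0.1, 0.3]
opening: 0.0429
```

servo_tool:
  deltas:
    - [[8,0,0],[0,0,0],4]
    - [[16,0,0],[0,0,0],4]
    - [[24,0,0],[0,0,0],4]
    - [[32,0,0],[0,0,0],4]
    - [[40,0,0],[0,0,0],4]

```text
clock: 30.95
tool_pos: [0.6662, 0.1266, 0.1839]
orientation: [-100.2, 89.6, 2.3]
force: [1.2, -0.3, 0.2]
opening: 0.0402
```

```bash
python3 -c "
from h import *
goal([.6638,.1264,.062],93.25);print(tool()[0],tool()[2]['joint_pos'])
s=snap('side');crops('c9',[(s['image'],290,180,160,120)],5)"
```

```text
shift cm [12.19  0.31  0.04]
turn [ 9.27 -0.03  0.35]
turn [-1.7073e+02 -5.2000e-01 -5.0000e-02]
[0.66618413 0.12662726 0.18394825] [  27.27875825   22.16333895   -2.63779388    0.16432239  -64.87967132
 -104.83237687]
```

View pics/c9.png

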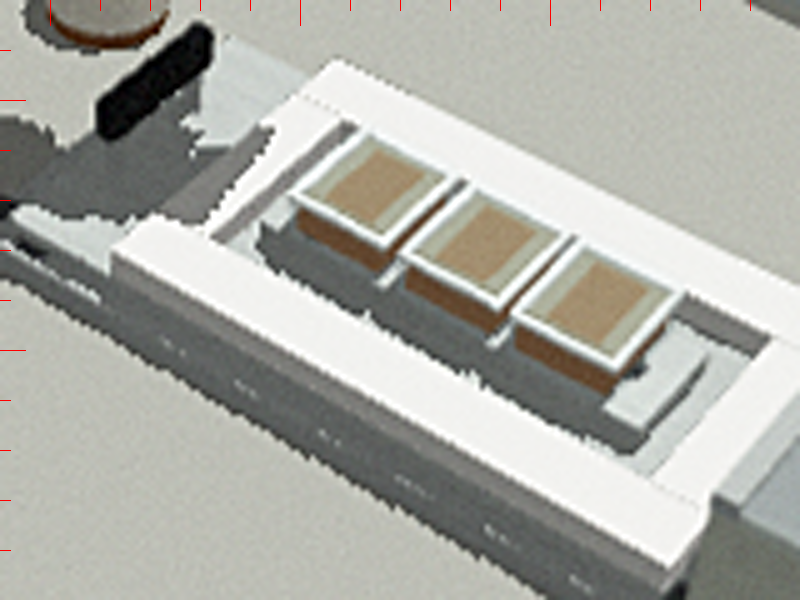

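servo_tool:
  deltas:
    - [[5,0,0],[2,0.2,0],4]
    - [[9.2,0,0.3],[5,0.3,0],4]
    - [[9.2,0,0.3],[7.5,0.3,0],4]
    - [[9.2,0,0.3],[8.5,0.3,0],4]
    - [[9.2,0,0.3],[8.5,0.3,0],4]

```text
clock: 31.5
tool_pos: [0.6631, 0.1257, 0.0979]
orientation: [138.1, 89.9, -128.9]
force: [-0.2, 0.3, 0.1]
opening: 0.04
```

```bash
python3 -c "
from h import *
goal([.6638,.1264,.063],93.25);print(tool()[0],tool()[2]['force'])"
```

```text
shift cm [ 3.49 -0.07  0.07]
turn [-0.32 -0.08 -0.07]
turn [ 1.7968e+02 -1.1000e-01  1.3000e-01]
[0.66313354 0.12569952 0.0979256 ] [-0.24558701  0.26690764  0.05177389]
```

servo_tool:
  deltas:
    - [[-0.3,0,0],[1.5,0,0],4]
    - [[-0.3,0,0],[2.7,0,0],4]
    - [[-0.3,0,0],[3.4,0,0],4]
    - [[-0.3,0,0],[3.4,0,0],2.5]
    - [[-0.3,0,0],[3.4,0,0],1.5]

```text
clock: 32.0
tool_pos: [0.6632, 0.1257, 0.0641]
orientation: [142.7, 89.9, -124.0]
force: [0.3, -0.0, 0.1]
opening: 0.0294
```

servo_tool:
  deltas:
    - [[0,0,0],[0,0,0],0.8]
    - [[0,0,0],[0,0,0],0.8]
    - [[0,0,0],[0,0,0],0.8]
    - [[0,0,0],[0,0,0],0.8]

```text
clock: 32.4
tool_pos: [0.6637, 0.1261, 0.0647]
orientation: [178.7, 89.9, -88.0]
force: [-0.3, 1.7, 2.5]
opening: 0.0118
```

```bash
python3 -c "
from h import *
p,r,o=tool();goal(p+np.array([.0567,-.9984,0])*.25,93.25);print(r.as_matrix().round(4),o['force'])"
```

```text
shift cm [ 3.0e-02  1.0e-02 -2.5e+01]
turn [ 0.02 -0.06 -0.  ]
turn [-1.7998e+02  0.0000e+00 -1.0000e-01]
[[ 0.     -0.9984 -0.0571]
 [-0.0011 -0.0571  0.9984]
 [-1.      0.     -0.0011]] [-0.29477592  1.65281184  2.51793663]
```

servo_tool:
  deltas:
    - [[0,0,0],[0,0,-0.3],0.8]
    - [[0,0,0],[0,0,-0.8],0.8]
    - [[0,0,0],[0,0,-1.5],0.8]
    - [[0,0,0],[0,0,-2.3],0.8]
    - [[0,0,0],[0,0,-3.1],0.8]

```text
clock: 32.9
tool_pos: [0.6657, 0.0944, 0.0648]
orientation: [-156.6, 89.9, -63.3]
force: [0.7, 3.3, -1.1]
opening: 0.0115
```

servo_tool:
  deltas:
    - [[0,0,0],[0,0,-0.9],0.8]
    - [[0,0,0],[0,0,-1.8],0.8]
    - [[0,0,0],[0,0,-2.7],0.8]
    - [[0,0,0],[0,0,-3.6],0.8]
    - [[0,0,0],[0,0,-4.5],0.8]

```text
clock: 33.4
tool_pos: [0.6686, 0.0487, 0.0648]
orientation: [-134.2, 89.9, -40.9]
force: [2.3, 3.9, -2.9]
opening: 0.0117
```

servo_tool:
  deltas:
    - [[0,0,0],[0,0,-0.9],0.8]
    - [[0,0,0],[0,0,-1.8],0.8]
    - [[0,0,0],[0,0,-2.7],0.8]
    - [[0,0,0],[0,0,-3.6],0.8]
    - [[0,0,0],[0,0,-4.5],0.8]

```text
clock: 33.9
tool_pos: [0.6715, 0.0032, 0.0648]
orientation: [-117.2, 89.9, -23.9]
force: [3.5, 4.2, -4.0]
opening: 0.0115
```

```bash
python3 -c "
from h import *
d=np.array([.0567,-.9984,0]);p,r,o=tool();t=(p-[.6637,.1261,0])@d;print('travel',t,o['opening'],o['force']);goal([.6637+.0567*.26,.1261-.9984*.26,.0647],93.25)"
```

```text
travel 0.12315427511907502 0.011545510597549843 [ 3.50300292  4.1693926  -3.97647295]
shift cm [  0.02   0.09 -13.68]
turn [ 0.02 -0.04  0.08]
turn [-1.7998e+02 -1.3000e-01 -7.0000e-02]
```

servo_tool:
  deltas:
    - [[0,0,0],[0,-0.03,-0.9],0.8]
    - [[0,0,0],[0,-0.05,-1.8],0.8]
    - [[0,0,0],[0,-0.05,-2.7],0.8]
    - [[0,0,0],[0,-0.06,-3.6],0.8]
    - [[0,0,0],[0,-0.07,-4.5],0.8]

```text
clock: 34.4
tool_pos: [0.6744, -0.0425, 0.0648]
orientation: [-134.3, 89.9, -41.0]
force: [0.1, 2.7, -1.0]
opening: 0.0121
```

servo_tool:
  deltas:
    - [[0,0,0],[0,-0.03,-0.9],0.8]
    - [[0,0,0],[0,-0.05,-1.8],0.8]
    - [[0,0,0],[0,-0.05,-2.7],0.8]
    - [[0,0,0],[0,-0.06,-3.5],0.8]
    - [[0,0,0],[0,-0.07,-4.2],0.8]

```text
clock: 34.9
tool_pos: [0.6771, -0.0853, 0.0648]
orientation: [-179.6, 90.0, -86.3]
force: [-1.3, 3.1, 2.0]
opening: 0.0118
```

servo_tool:
  deltas:
    - [[0,0,0],[0,0,-0.6],0.8]
    - [[0,0,0],[0,-0.03,-1.2],0.8]
    - [[0,0,0],[0,-0.03,-1.8],0.8]
    - [[0,0,0],[0,-0.04,-2.4],0.8]
    - [[0,0,0],[0,-0.05,-3],0.8]

```text
clock: 35.4
tool_pos: [0.6791, -0.1156, 0.0648]
orientation: [148.9, 89.9, -117.8]
force: [-2.0, 2.9, 1.2]
opening: 0.0116
```

```bash
python3 -c "
from h import *
d=np.array([.0567,-.9984,0]);p,r,o=tool();t=(p-[.6637,.1261,0])@d;print('travel',t,o['opening'],o['force']);goal(p,93.25)"
```

```text
travel 0.2422089153974706 0.011600447395174424 [-2.00548629  2.89254903  1.22908611]
shift cm [0. 0. 0.]
turn [ 0.   -0.05 -0.03]
turn [-1.8e+02  5.0e-02 -8.0e-02]
```

servo_tool:
  deltas:
    - [[0,0,0],[0,0,-0.4],0.8]
    - [[0,0,0],[0,0,-0.8],0.8]
    - [[0,0,0],[0,0,-1.2],0.8]
    - [[0,0,0],[0,0,-1.4],0.8]

```text
clock: 35.8
tool_pos: [0.68, -0.13, 0.0648]
orientation: [159.0, 89.9, -107.7]
force: [-0.7, 2.3, 1.9]
opening: 0.0115
```

servo_tool:
  deltas:
    - [[0,0,0],[0,0,-0.2],0.8]
    - [[0,0,0],[0,0,-0.4],0.8]
    - [[0,0,0],[0,0,-0.6],0.8]

```text
clock: 36.1
tool_pos: [0.6804, -0.1359, 0.0648]
orientation: [156.3, 90.0, -110.5]
force: [-3.2, 13.6, 5.1]
opening: 0.0116
```

servo_tool:
  deltas:
    - [[0,0,0],[0,0,-0.15],0.8]
    - [[0,0,0],[0,0,-0.15],0.8]
    - [[0,0,0],[0,0,-0.15],0.8]
    - [[0,0,0],[0,0,-0.15],0.8]
    - [[0,0,0],[0,0,-0.15],0.8]

```text
clock: 36.6
tool_pos: [0.6803, -0.1359, 0.0648]
orientation: [22.6, 90.0, 115.9]
force: [-1.9, 10.0, 3.2]
opening: 0.0119
```

servo_tool:
  deltas:
    - [[0,0,0],[0,0,-0.1],0.8]
    - [[0,0,0],[0,0,-0.1],0.8]
    - [[0,0,0],[0,0,-0.1],0.8]
    - [[0,0,0],[0,0,-0.1],0.8]
    - [[0,0,0],[0,0,-0.1],0.8]

```text
clock: 37.1
tool_pos: [0.6804, -0.1359, 0.0648]
orientation: [8.7, 89.9, 102.0]
force: [-1.7, 7.3, 1.9]
opening: 0.0117
```

servo_tool:
  deltas:
    - [[0,0,0],[0,0,-0.1],0.8]
    - [[0,0,0],[0,0,-0.1],0.8]
    - [[0,0,0],[0,0,-0.1],0.8]
    - [[0,0,0],[0,0,-0.1],0.8]
    - [[0,0,0],[0,0,-0.1],0.8]

```text
clock: 37.6
tool_pos: [0.6803, -0.1358, 0.0648]
orientation: [7.0, 89.8, 100.3]
force: [-2.7, 6.5, 2.6]
opening: 0.0116
```

servo_tool:
  deltas:
    - [[0,0,0],[0,0,-0.1],0.8]
    - [[0,0,0],[0,0,-0.1],0.8]
    - [[0,0,0],[0,0,-0.1],0.8]
    - [[0,0,0],[0,0,-0.1],0.8]
    - [[0,0,0],[0,0,-0.1],0.8]

```text
clock: 38.1
tool_pos: [0.6803, -0.1359, 0.0648]
orientation: [4.5, 89.8, 97.8]
force: [-2.6, 7.0, 2.2]
opening: 0.0119
```

servo_tool:
  deltas:
    - [[0,0,0],[0,0,-0.1],0.8]
    - [[0,0,0],[0,0,-0.1],0.8]
    - [[0,0,0],[0,0,-0.1],0.8]
    - [[0,0,0],[0,0,-0.1],0.8]
    - [[0,0,0],[0,0,-0.1],0.8]

```text
clock: 38.6
tool_pos: [0.6803, -0.1359, 0.0648]
orientation: [3.8, 89.7, 97.1]
force: [-2.5, 7.0, 1.8]
opening: 0.0117
```

servo_tool:
  deltas:
    - [[0,0,0],[0,0,-0.1],0.8]
    - [[0,0,0],[0,0,-0.1],0.8]
    - [[0,0,0],[0,0,-0.1],0.8]
    - [[0,0,0],[0,0,-0.1],0.8]
    - [[0,0,0],[0,0,-0.1],0.8]

```text
clock: 39.1
tool_pos: [0.6803, -0.1358, 0.0648]
orientation: [3.3, 89.7, 96.6]
force: [-2.7, 7.5, 1.9]
opening: 0.0112
```

servo_tool:
  deltas:
    - [[0,0,0],[0,0,-0.1],0.8]
    - [[0,0,0],[0,0,-0.1],0.8]
    - [[0,0,0],[0,0,-0.1],0.8]
    - [[0,0,0],[0,0,-0.1],0.8]
    - [[0,0,0],[0,0,-0.1],0.8]

```text
clock: 39.6
tool_pos: [0.6803, -0.1358, 0.0648]
orientation: [3.0, 89.6, 96.3]
force: [-2.6, 8.3, 2.5]
opening: 0.0117
```

servo_tool:
  deltas:
    - [[0,0,0],[0,0,-0.1],0.8]
    - [[0,0,0],[0,0,-0.1],0.8]
    - [[0,0,0],[0,0,-0.1],0.8]
    - [[0,0,0],[0,0,-0.1],0.8]
    - [[0,0,0],[0,0,-0.1],0.8]

```text
clock: 40.1
tool_pos: [0.6803, -0.1358, 0.0648]
orientation: [2.8, 89.6, 96.2]
force: [-1.7, 7.4, 3.3]
opening: 0.0118
```

servo_tool:
  deltas:
    - [[0,0,0],[0,0,-0.1],0.8]
    - [[0,0,0],[0,0,-0.1],0.8]
    - [[0,0,0],[0,0,-0.1],0.8]
    - [[0,0,0],[0,0,-0.1],0.8]
    - [[0,0,0],[0,0,-0.1],0.8]

```text
clock: 40.6
tool_pos: [0.6803, -0.1358, 0.0648]
orientation: [2.9, 89.5, 96.3]
force: [-1.6, 7.2, 3.2]
opening: 0.0118
```

```bash
python3 -c "
from h import *
p,r,o=tool();print(p-[.6637,.1261,.0647],o['opening'],o['force'],r.as_matrix().round(4))
s=snap('side');t=snap('top');crops('c10',[(t['image'],330,130,95,120),(s['image'],380,190,105,120)],4)"
```

```text
[ 1.66257570e-02 -2.61914678e-01  8.60123603e-05] 0.011799969371461114 [-1.57201499  7.1928997   3.19960509] [[-9.000e-04 -9.982e-01 -5.960e-02]
 [ 8.200e-03 -5.960e-02  9.982e-01]
 [-1.000e+00  4.000e-04  8.300e-03]]
```

View pics/c10.png

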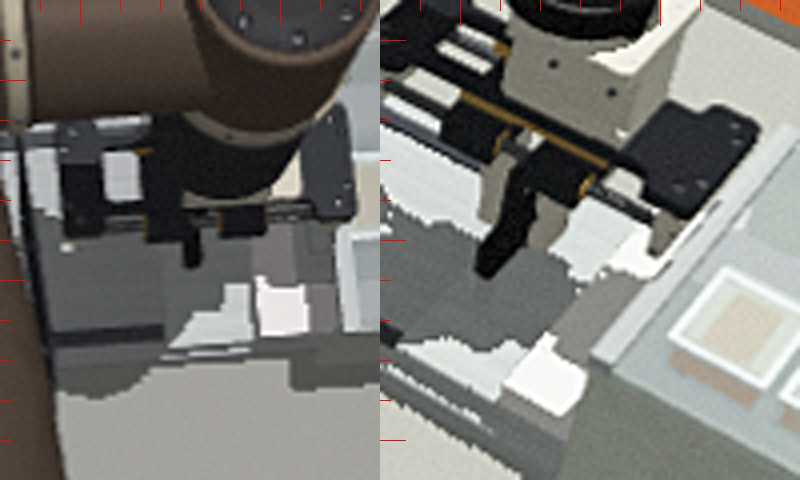

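servo_tool:
  deltas:
    - [[0,0,0],[0,0,0.3],0.8]
    - [[0,0,0],[0,0,0.8],0.8]
    - [[0,0,0],[0,0,1.5],0.8]
    - [[0,0,0],[0,0,2.3],0.8]
    - [[0,0,0],[0,0,3.1],0.8]

```text
clock: 41.2
tool_pos: [0.6783, -0.1044, 0.0648]
orientation: [5.3, 89.5, 98.7]
force: [1.3, -2.6, -2.9]
opening: 0.0116
```

servo_tool:
  deltas:
    - [[0,0,0],[0,0,0.9],0.8]
    - [[0,0,0],[0,0,1.8],0.8]
    - [[0,0,0],[0,0,2.7],0.8]
    - [[0,0,0],[0,0,3.6],0.8]
    - [[0,0,0],[0,0,4.5],0.8]

```text
clock: 41.7
tool_pos: [0.6754, -0.0586, 0.0648]
orientation: [7.8, 89.5, 101.2]
force: [1.9, -2.6, -6.2]
opening: 0.0117
```

servo_tool:
  deltas:
    - [[0,0,0],[0,0,0.9],0.8]
    - [[0,0,0],[0,0,1.8],0.8]
    - [[0,0,0],[0,0,2.7],0.8]
    - [[0,0,0],[0,0,3.6],0.8]
    - [[0,0,0],[0,0,4.5],0.8]

```text
clock: 42.2
tool_pos: [0.6725, -0.0129, 0.0648]
orientation: [11.0, 89.5, 104.4]
force: [1.6, -4.0, -8.2]
opening: 0.0114
```

```bash
python3 -c "
from h import *
p,r,o=tool();print(p-[.6637,.1261,.0647],o['opening'],o['force']);goal(p,93.5)"
```

```text
[ 8.79784246e-03 -1.38989409e-01  1.14086635e-04] 0.011361529991475293 [ 1.6480256  -4.01532118 -8.19345152]
shift cm [0. 0. 0.]
turn [-0.1   0.48 -0.09]
turn [ 1.799e+02 -1.500e-01 -7.500e-01]
```

servo_tool:
  deltas:
    - [[0,0.2,0],[0.02,0,0.9],0.8]
    - [[0,0.4,0],[0.03,0,1.8],0.8]
    - [[0,0.4,0],[0.04,0,2.7],0.8]
    - [[0,0.4,0],[0.05,0,3.6],0.8]
    - [[0,0.4,0],[0.05,0,4.5],0.8]

```text
clock: 42.7
tool_pos: [0.6696, 0.0328, 0.0648]
orientation: [53.3, 89.9, 146.7]
force: [-0.3, -3.1, -5.0]
opening: 0.0116
```

servo_tool:
  deltas:
    - [[0,0,0],[0,0,0.9],0.8]
    - [[0,0,0],[0,0,1.8],0.8]
    - [[0,0,0],[0,0,2.7],0.8]
    - [[0,0,0],[0,0,3.6],0.8]
    - [[0,0,0],[0,0,4.5],0.8]

```text
clock: 43.2
tool_pos: [0.6667, 0.0784, 0.0648]
orientation: [59.8, 89.9, 153.2]
force: [0.5, -3.2, -4.3]
opening: 0.0118
```

servo_tool:
  deltas:
    - [[0,0,0],[0,0,0.7],0.8]
    - [[0,0,0],[0,0,1.4],0.8]
    - [[0,0,0],[0,0,2],0.8]
    - [[0,0,0],[0,0,2.6],0.8]
    - [[0,0,0],[0,0,3],0.8]

```text
clock: 43.7
tool_pos: [0.6648, 0.1088, 0.0648]
orientation: [60.7, 89.8, 154.1]
force: [-0.0, -3.8, -3.8]
opening: 0.0119
```

```bash
python3 -c "
from h import *
p,r,o=tool();print(p-[.6637,.1261,.0647],o['opening'],o['force']);goal(p,93.5)"
```

```text
[ 1.09403118e-03 -1.72874275e-02  9.19720222e-05] 0.011930237690996503 [-0.02409059 -3.78136521 -3.79975259]
shift cm [0. 0. 0.]
turn [-0.1   0.08 -0.14]
turn [ 1.799e+02 -2.100e-01 -1.200e-01]
```

servo_tool:
  deltas:
    - [[0,0,0],[0,0,0.4],0.8]
    - [[0,0,0],[0,0,0.8],0.8]
    - [[0,0,0],[0,0,1.2],0.8]
    - [[0,0,0],[0,0,1.6],0.8]
    - [[0,0,0],[0,0,1.9],0.8]

```text
clock: 44.2
tool_pos: [0.6635, 0.1281, 0.0648]
orientation: [63.9, 89.8, 157.3]
force: [-0.8, -3.6, -3.6]
opening: 0.0117
```

servo_tool:
  deltas:
    - [[0,0,0],[0,0,0.2],0.8]
    - [[0,0,0],[0,0,0.4],0.8]
    - [[0,0,0],[0,0,0.6],0.8]
    - [[0,0,0],[0,0,0.75],0.8]

```text
clock: 44.6
tool_pos: [0.6632, 0.1338, 0.0648]
orientation: [109.5, 89.8, -157.1]
force: [3.5, -15.3, -5.1]
opening: 0.0119
```

servo_tool:
  deltas:
    - [[0,0,0],[0,0,0.1],0.8]
    - [[0,0,0],[0,0,0.1],0.8]
    - [[0,0,0],[0,0,0.03],2]
    - [[0,0,0],[0,0,0.03],4]
    - [[0,0,0],[0,0,0.03],4]

```text
clock: 45.1
tool_pos: [0.6638, 0.1349, 0.0655]
orientation: [100.1, 89.9, -166.5]
force: [1.4, -0.6, 0.7]
opening: 0.0301
```

servo_tool:
  deltas:
    - [[0,0,0],[0,0,0],4]
    - [[0,0,0],[-2,0,0],4]
    - [[0,0,0],[-6,0,0],4]
    - [[0,0,0],[-10,0,0],4]
    - [[0,0,0],[-15,0,0],4]

```text
clock: 45.6
tool_pos: [0.6632, 0.1351, 0.2158]
orientation: [99.8, 89.8, -166.8]
force: [1.6, 0.7, 0.3]
opening: 0.0401
```

servo_tool:
  deltas:
    - [[0,0,0],[0,3,2],4]
    - [[0,0,0],[0,7,4],4]
    - [[0,0,0],[0,11,6],4]
    - [[0,0,0],[0,15,8],4]
    - [[0,0,0],[0,18,9],4]

```text
clock: 46.1
tool_pos: [0.4761, 0.2152, 0.2169]
orientation: [80.8, 89.8, 174.3]
force: [0.8, 0.2, 0.6]
opening: 0.0397
```

```bash
python3 -c "
from h import *
print(tool()[0])
s=snap('side','sideF');t=snap('top','topF');crops('c11',[(t['image'],265,140,150,110)],5);crops('c12',[(s['image'],150,120,220,150)],3)"
```

```text
[0.47612589 0.21518092 0.21693633]
```

View pics/sideF.png

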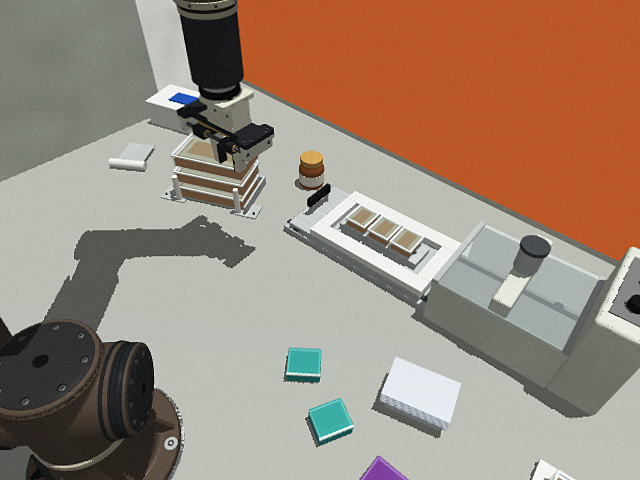

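View pics/c11.png

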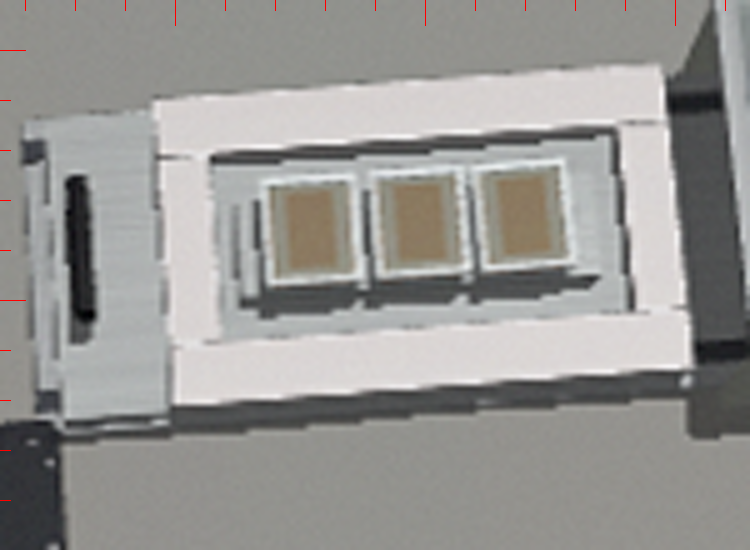

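```bash
python3 -c "
from h import *
t=load('top');T=lambda u,v:(265+u/5,140+v/5)
d=np.array([.0600,-.9982]);n=np.array([.9982,.06]);c=np.array([.6741,-.0556])
for q in([(263,182),(352,175),(363,274),(270,285)],[(371,175),(462,169),(470,269),(380,279)],[(480,168),(564,161),(575,261),(488,270)]):
    P=np.array([onz(t,T(*x),.080)[:2] for x in q]);e=P[1]-P[0]+P[2]-P[3];m=P.mean(0)-c
    print('along',(m@d).round(4),'across',(m@n).round(4),'yaw',np.degrees(np.arctan2(e[1],e[0])).round(1))
"
```

```text
along -0.0579 across 0.0012 yaw -85.0
along 0.0028 across 0.0003 yaw -85.5
along 0.0623 across 0.0006 yaw -85.1
```

```bash
python3 -c "
from plant import ctrl
print(ctrl.close_job())"
```

```text
the job is handed in; nothing more can be done
None
```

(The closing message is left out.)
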